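# Unlock and open the sloping charging cabinet

### The job

With the red-handled key from the wooden stand, unlock the sloping charging cabinet: push the key fully home in its lock, whose slot sits a little off its nominal place and has to be felt for, and turn it a quarter turn clockwise to its stop. Leave the key in the lock, swing the panel (it has a black handle) open by 75 to 90 degrees and let go. Leave the other things on the bench where they are.

Things in the scene. Friction and masses are not known exactly. Their poses are not given: they have to be found in the camera images.
- key_bow (a point): Centre of the key's red handle, a flat plate 50 mm wide (key x) x 14 thick (key y) x 34 tall (key z), 97 mm from the blade's tip and 17 mm below the key's top. Key z points from blade to handle: up in the stand. The key is steel, 114 mm long, about 120 g; under the handle a shaft of 14 mm diameter. It looks and works the same after a half turn about z.
- key_tip (a point): Centre of the end face of the key's blade, 97 mm along -z from key_bow; same axes. The blade is flat: 22 mm wide (key x) x 8 mm thick (key y) x 30 mm long. The lock's slot is 25 x 10.5 mm, 22 mm deep, square-edged: the blade goes in square to the panel until it meets the bottom, the red handle's centre then 75 mm above the slot's mouth.
- stand: Fixed wooden block 70 x 60 x 34 mm, origin under its centre. A slot in its top (long way along x) holds the key upright and loose, blade 22 mm deep, handle centre 109 mm above the bench. Pull straight up. It may stand left or right of the cabinet.
- lock (a point): Nominal centre of the lock, level with the slot's mouth, 6 mm off the panel; axes fixed to the panel: z out of it (28 deg from vertical, leaning away from the robot, when shut), x up the slope. The round brass-rimmed barrel (58 mm across) is mounted with slack: the slot's true centre lies up to 4 mm from here along y, either way, different each time and not reported, so feel or look for it.
- latch (a joint): Turn of the lock barrel, rad: 0 to 0.1 at the start (locked); grows clockwise seen from outside; firm stop at 1.6 (unlocked). At 0 the slot's long side runs up the slope. Friction 0.15 N m, stays where left. The blade has 0.1 to 0.2 rad of play in the slot, so the key turns further than the barrel. A cam behind the panel keeps it shut until about 1.1.
- panel (a joint): Opening angle of the panel, rad: 0 shut, flush in the sloping front; grows as its lower edge swings up about the hinge along its upper edge; stop at 1.75. The stiff hinge (0.65 N m friction) holds the 0.5 kg panel wherever it is left; lifting takes about 7 N at the handle.
- handle (a point): Middle of the bar of the black handle: round bar, 14 mm diameter, 90 mm long along y, axis 40 mm off the panel's face, 145 mm from the hinge axis along the panel, 25 mm from its lower edge. Axes turn with the panel: x up the panel to the hinge, z out of it. The round bar can turn between the fingers. Open fingers only about 40 mm here. The lock is 120 mm away along -y.
- hinge (a point): Middle of the panel's hinge axis, on the cabinet, its upper edge near the robot. Axes of the cabinet: z up, x to its back (towards the robot), y along the hinge axis.
- console: Fixed grey charging cabinet whose sloping front faces away from the robot: 212 mm deep (x from -120 to +92 mm), 280 mm wide (y), origin on its underside, x to its back, towards the robot. Front wall 50 mm high, then a 28 degree slope with the 170 x 250 mm light panel in it, then a flat top 145 mm high over the rear 40 mm.
- bodypack: Bystander: black transmitter pack 90 x 62 x 22 mm, lying beyond the front of the cabinet; origin under its centre.
- mic: Bystander: black hand microphone 195 mm long lying along x in a clear tray (250 x 75 x 22 mm); origin under it, 5 mm tail-side of the middle. On the side of the cabinet away from the key.
- tape: Bystander: roll of black tape lying flat, 100 mm diameter, 45 mm tall; origin under its centre.
- pen_cup: Bystander: clear cup, 72 mm diameter, 95 mm tall; origin under its centre.
Things that resemble listed ones, but are neither listed nor needed, are in the scene too. There is more than one size of the part that bears key_bow; the job needs the smallest.

How it is judged (in metres and radians):
On the way, in this order (a step that is already met when the one before it is completed fails the run):
1. the key's blade is home in the lock slot while the latch is still locked (z of key_tip in the frame of lock below -0.016 m and distance between key_tip and lock below 0.028 m and value of joint latch below 0.6 rad and value of joint panel below 0.1 rad), for 0.1 s.
2. the latch has been turned a quarter turn by the key, the panel still shut (value of joint latch above 1.4 rad and distance between key_tip and lock below 0.028 m and z of key_tip in the frame of lock below -0.014 m and value of joint panel below 0.15 rad), for 0.1 s.
At the end, for the whole second after the job is handed in: The panel stands still, open by 1.22 to 1.68 rad (70 to 96 degrees); the latch is turned beyond 1.35 rad; the key is still in the lock, its blade at least 11 mm deep in the slot (value of joint panel between 1.22 and 1.68 rad and velocity of joint panel between -0.05 and 0.05 rad/s and value of joint latch above 1.35 rad and z of key_tip in the frame of lock below -0.011 m and distance between key_tip and lock below 0.028 m); the robot touches nothing.
It fails at once if the transmitter pack is moved by more than 30 mm (distance of bodypack from where it was at the start of the episode above 0.03 m).
It fails at once if the microphone is moved by more than 30 mm (distance of mic from where it was at the start of the episode above 0.03 m).
It fails at once if the tape roll is moved by more than 30 mm (distance of tape from where it was at the start of the episode above 0.03 m).
It fails at once if the pen cup is moved by more than 30 mm (distance of pen_cup from where it was at the start of the episode above 0.03 m).
It also fails if it takes over 69 s, if anything falls off the work surface, if the arm or the gripper's body presses on something with over 40 N, if the wrist force passes 120 N, or if a joint passes its speed limit or range.

### The arm

A 6-joint arm with a two-finger parallel gripper is mounted at the origin on the work surface. World frame = base frame: x ahead of the robot, y to its left, z up, the work surface at z = 0. Lengths are in mm, angles in rad, forces in N, time in s.
With the tool pointing down it reaches from about 250 to 775 mm from the base axis. Payload 4 kg.
Tool frame: the origin (TCP) lies midway between the tips of the shut fingers; the grasp point (between the pads) lies 19 mm behind it; z points along the fingers, x is the direction in which the jaws open and shut, and the axes are right-handed (so a half turn about z gives the same grasp; the last joint's range is limited). The gripper opens to 94 mm and grips with 3 to 60 N. Pads are 16 mm wide; open, the fingers measure 119 mm over their backs; the gripper's body (75 mm by 177 mm) begins 78 mm behind the grasp point.
Start: joints at [-1.311, 0.087, 1.371, -0, 1.684, -0.103], TCP at [195.19, -514.219, 205.506] pointing down, gripper open.
Joint ranges: [-3.1, 3.1], [-0.76, 2.03], [0.27, 2.55], [-1.08, 4.22], [0.17, 2.65], [-2.57, 2.57]. Speed limits (rad/s): [2.79, 2.79, 3.14, 3.14, 3.14, 3.14].

### API

Orientations are given as [roll, pitch, yaw] about the fixed x, y, z axes, in that order (R = Rz(yaw) Ry(pitch) Rx(roll)).
In Python, from bench import r gives the robot as it stands.
- The arm moves only by the shell command python3 -m creep 'ROWS' [FORCE]. ROWS is JSON, one flat list of numbers, 7 for each row, row after row: the shift along the tool's x, y, z in m, then the turn, a rotation vector about the tool's x, y, z in degrees, then the opening, from 0 (shut) to 1 (fully open). A call has 1 to 10 rows; each row is the pose to reach, as a shift and turn from the pose measured when the call began, along the tool's axes at that moment; what a row does not reach only later rows make up. A row lasts 1/12 s, in which the tool goes at most 41.7 mm and 7.16 degrees, less where a joint would pass 70% of its speed; a pose out of reach is approached as far as the arm can. A call with a gripper value outside its range is refused whole. The fingers move at their own pace and stop on an object; FORCE is the grip in N (left out, the last holds). Time passes only in rows, so rows that repeat a pose let the fingers close. It gives the time, the measured TCP pose, the force and the opening at its end, in the units of the state.
- r.get_obs(): the state, without advancing time (a new reading comes with each control period).
- r.get_image(name): name is "side" or "top"; returns the picture (384x512x3 uint8, blue, green, red); there is no depth.
- r.camera_info(name): a dict with "camera_matrix" (3x3 intrinsics, pixels), "k1" (the pictures are not rectified: a ray, as slopes to the right and down, at radius r is drawn at 1 + k1 r^2 times it, then the intrinsics apply), "rvec" (rotation vector, rad) and "tvec" (3), from world to camera coordinates, as OpenCV has them. Camera axes: x right, y down, z forward; pixel columns grow to the right and rows downward; lengths in mm; the calibration is good to about 2 mm. A picture is of the moment at which its call begins. camera_info takes no time and is no camera call.
- r.sign_off(): hands the job in, once; it reports no verdict.
The state is a dict: "time_s": time; "joints": joint angles; "qd": joint speeds; "joint_efforts": joint torques, N m; "position": TCP position; "tool_rot": TCP orientation; "ft_force": force on the tool from outside, world axes, zero at the start; "ft_torque": the same for the moment, N m; "grip_width": finger opening in mm.
Only numpy, scipy, OpenCV 4.12 (cv2) and the standard library are available. Lean on these libraries where they do the work, as an engineer would, in place of code of your own. Each camera call takes 0.05 s, during which the arm holds its last target.

## Working session

There is one attempt and no reset: what is moved stays moved. The work goes in short steps, Python scripts to look and compute and a shell command to move; the robot and the scene stay as the last step left them, time stands still between calls to the robot, and variables do not carry over. Pictures are saved under pics/ and viewed, and the job is handed in when it is done.

```bash
mkdir -p pics; ls
python3 - <<'E'
from bench import r
import cv2
o=r.get_obs(); print(o)
for n in("side","top"):
    im=r.get_image(n); cv2.imwrite(f"pics/{n}0.png",im)
    print(n,r.camera_info(n))
E
```

```text
pics
{'time_s': 0.0, 'joints': array([-1.31109324e+00,  8.79367925e-02,  1.37222512e+00, -2.68115971e-05,
        1.68359026e+00, -1.03092998e-01]), 'qd': array([-3.69691628e-04, -9.92150178e-04,  1.55053413e-03,  6.31298686e-05,
       -6.01914890e-04,  5.79568998e-04]), 'joint_efforts': array([ 1.76301732e-03, -3.40181351e+01, -3.02426434e+01,  7.19982502e-02,
        3.30137741e-02, -1.78894861e-04]), 'position': array([ 195.04044331, -513.67849007,  204.32890671]), 'tool_rot': array([-3.14139692e+00,  2.15079686e-03, -1.20800302e+00]), 'ft_force': array([-0.48074486, -1.18910715,  0.17874259]), 'ft_torque': array([-0.02513992, -0.04663102, -0.00031235]), 'grip_width': 93.9846409519602}
side {'camera_matrix': array([[456.71302267,   0.        , 246.16999298],
       [  0.        , 456.71302267, 189.85482232],
       [  0.        ,   0.        ,   1.        ]]), 'k1': -0.10187731528621606, 'rvec': array([ 0.08048957, -2.71430557,  1.55416167]), 'tvec': array([ 572.6861672 ,   98.9588032 , 1448.81951573])}
top {'camera_matrix': array([[402.68972655,   0.        , 261.13841846],
       [  0.        , 402.68972655, 189.04067942],
       [  0.        ,   0.        ,   1.        ]]), 'k1': -0.10097713085781715, 'rvec': array([ 2.1217218 , -2.16251395,  0.10629731]), 'tvec': array([  35.63355665,  599.33625349, 1131.64144226])}
```

View pics/side0.png

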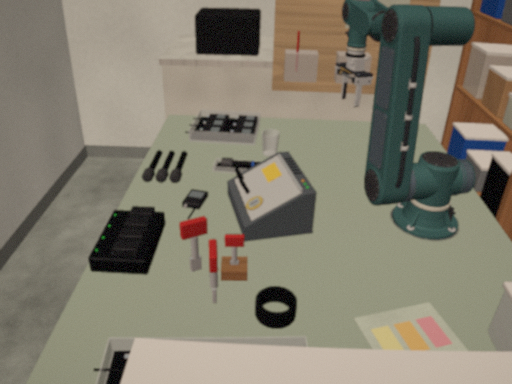

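View pics/top0.png

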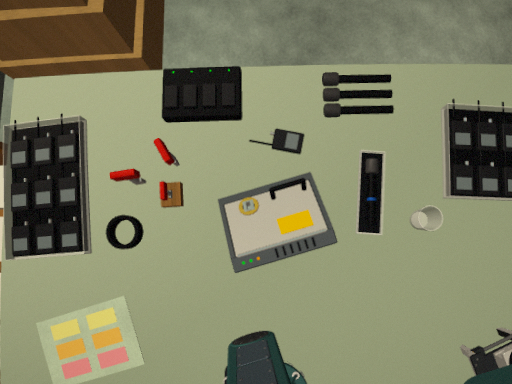

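```bash
cat > h.py <<'E'
import numpy as np, cv2
from scipy.spatial.transform import Rotation as R
from scipy.optimize import least_squares
from bench import r
CI={n:r.camera_info(n) for n in("side","top")}
def proj(n,P):
    c=CI[n]; P=np.atleast_2d(np.asarray(P,float))
    return cv2.projectPoints(P.reshape(-1,1,3),c["rvec"],c["tvec"],c["camera_matrix"],np.array([c["k1"],0,0,0.]))[0].reshape(-1,2)
def ray(n,uv):
    c=CI[n]; x=cv2.undistortPoints(np.array([[uv]],float),c["camera_matrix"],np.array([c["k1"],0,0,0.]))[0,0]
    M=cv2.Rodrigues(c["rvec"])[0]; d=M.T@np.array([x[0],x[1],1]); return -M.T@c["tvec"], d/np.linalg.norm(d)
def atz(n,uv,z):
    o,d=ray(n,uv); return o+d*(z-o[2])/d[2]
def tri(us,ut):
    f=lambda P: np.r_[proj("side",P)[0]-us, proj("top",P)[0]-ut]
    s=least_squares(f,atz("top",ut,60.)); return s.x,s.fun
def crop(n,x0,y0,x1,y1,k,name,im=None):
    im=r.get_image(n) if im is None else im
    cv2.imwrite(f"pics/{name}.png",cv2.resize(im[y0:y1,x0:x1],None,fx=k,fy=k,interpolation=cv2.INTER_CUBIC))
E
python3 - <<'E'
from h import *
s=cv2.imread("pics/side0.png");t=cv2.imread("pics/top0.png")
crop("side",170,200,330,310,5,"cs",s)
crop("side",210,140,330,240,6,"cs2",s)
crop("top",100,130,200,220,6,"ct",t)
crop("top",205,165,345,275,5,"ct2",t)
E
```

```text
(no output)
```

View pics/cs.png

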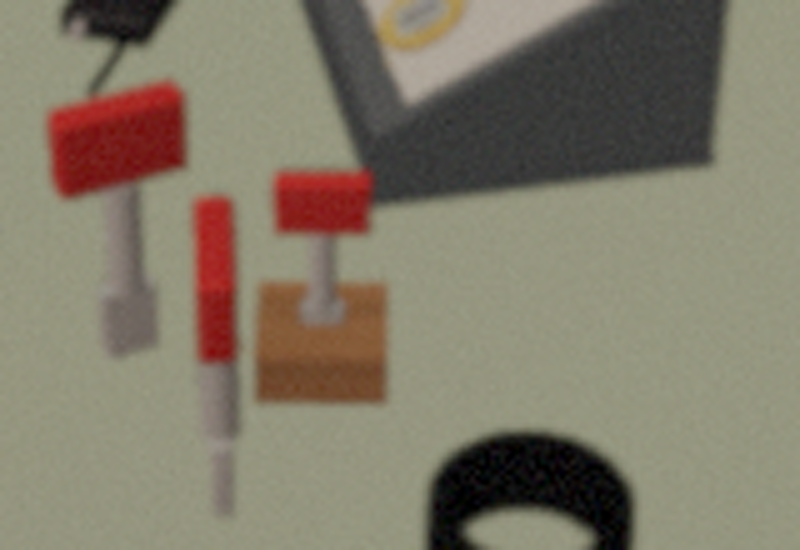

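View pics/cs2.png

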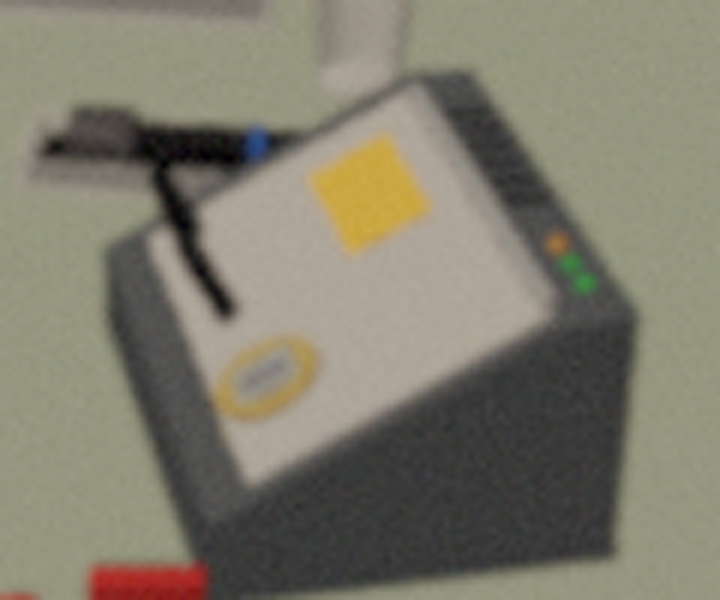

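View pics/ct.png

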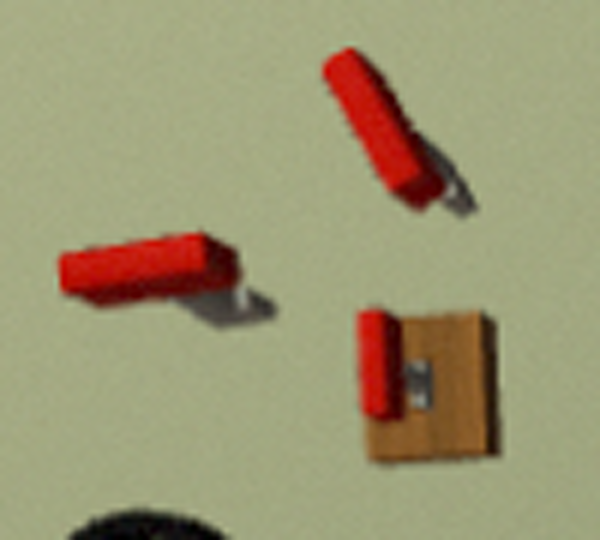

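View pics/ct2.png

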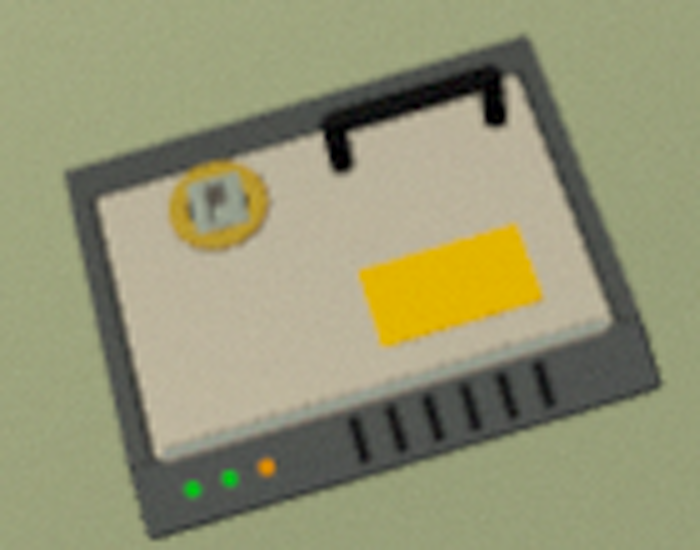

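```bash
cat > fit.py <<'E'
from h import *
from scipy.optimize import minimize
s=cv2.imread("pics/side0.png");t=cv2.imread("pics/top0.png")
for n in CI: print(n,ray(n,(256,192))[0].round())
# red handle mask
def red(im):
    b,g,rr=[im[...,i].astype(int) for i in range(3)]; return ((rr>110)&(g<70)&(b<70)).astype(np.uint8)
ms=red(s); ms[:, :222]=0; ms[:225]=0; ms[260:]=0; ms[:,255:]=0
mt=red(t); mt[:180]=0; mt[205:]=0; mt[:,:152]=0; mt[:,180:]=0
print(ms.sum(),mt.sum())
K=8
def hullmask(n,P,shape=(384,512),box=None):
    uv=proj(n,P); h=cv2.convexHull(uv.astype(np.float32))
    x0,y0,x1,y1=box; m=np.zeros(((y1-y0)*K,(x1-x0)*K),np.uint8)
    cv2.fillPoly(m,[np.round((h-[x0-.0,y0-.0]+.5)*K).astype(np.int32)],255)
    return cv2.resize(m,None,fx=1/K,fy=1/K,interpolation=cv2.INTER_AREA)/255.
def boxpts(c,yaw,d,z0,z1):
    a=np.array([[i*d[0]/2,j*d[1]/2,k] for i in(-1,1) for j in(-1,1) for k in(z0,z1)])
    return a@R.from_euler("z",yaw).as_matrix().T+[c[0],c[1],0]
bs=(215,222,265,290); bt=(145,175,195,220)
def cost(p,ms=ms,mt=mt,d=(50,14),z=(92,126)):
    P=boxpts(p[:2],p[2],d,*z); e=0
    for n,m,b in(("side",ms,bs),("top",mt,bt)):
        e+=np.abs(hullmask(n,P,box=b)-m[b[1]:b[3],b[0]:b[2]]).sum()
    return e
c0=atz("top",(163.5,191),115); print(c0)
best=min((minimize(cost,[c0[0]+dx,c0[1],y],method="Nelder-Mead",options=dict(initial_simplex=[[c0[0],c0[1],y],[c0[0]+4,c0[1],y],[c0[0],c0[1]+4,y],[c0[0],c0[1],y+.15]])) for y in(-.1,0,.1) for dx in (0,)),key=lambda q:q.fun)
print("key",best.x,best.fun)
# stand
def brown(im):
    b,g,rr=[im[...,i].astype(int) for i in range(3)]; return ((rr-b>30)&(rr>60)).astype(np.uint8)
ws=brown(s); wt=brown(t)
ws[:256]=0; ws[285:]=0; ws[:,:219]=0; ws[:,250:]=0
wt[:178]=0; wt[212:]=0; wt[:,:155]=0; wt[:,188:]=0
# include red/grey occluders by hull
def hullm(m):
    c=cv2.findNonZero(m); o=np.zeros_like(m); cv2.fillConvexPoly(o,cv2.convexHull(c),1); return o
k=best.x
cs=lambda p: cost(p,ms=hullm(ws),mt=mt*0,d=(70,60),z=(0,34))
def cost2(p):
    P=boxpts(p[:2],p[2],(70,60),0,34)
    e=np.abs(hullmask("side",P,box=bs)-hullm(ws)[bs[1]:bs[3],bs[0]:bs[2]]).sum()
    return e+np.abs(hullmask("top",P,box=bt)-hullm(wt)[bt[1]:bt[3],bt[0]:bt[2]]).sum()
b2=minimize(cost2,k,method="Nelder-Mead",options=dict(initial_simplex=[k,k+[5,0,0],k+[0,5,0],k+[0,0,.1]]))
print("stand",b2.x,b2.fun)
E
python3 fit.py
```

```text
side [ 523. 1227.  811.]
top [ 451.   -7. 1199.]
200 69
[590.29622852 290.77619273 115.        ]
key [5.90771406e+02 2.91816431e+02 9.61018157e-02] 168.70196078431374
stand [5.91500428e+02 2.89291475e+02 5.78572834e-02] 594.7490196078431
```

```bash
cat > ov.py <<'E'
from fit import *
for n,im,b in(("side",s,(205,215,270,290)),("top",t,(140,170,200,220))):
    k=9; c=cv2.resize(im[b[1]:b[3],b[0]:b[2]],None,fx=k,fy=k,interpolation=cv2.INTER_CUBIC)
    for q,d,z,col in((best.x,(50,14),(92,126),(255,255,0)),(b2.x,(70,60),(0,34),(0,255,255))):
        h=cv2.convexHull(proj(n,boxpts(q[:2],q[2],d,*z)).astype(np.float32))
        cv2.polylines(c,[np.round((h-[b[0],b[1]]+.5)*k).astype(np.int32)],True,col,1)
    cv2.imwrite(f"pics/ov_{n}.png",c)
print(np.argwhere(ms).min(0),np.argwhere(ms).max(0),np.argwhere(mt).min(0),np.argwhere(mt).max(0),hullm(ws).sum(),hullm(wt).sum())
E
python3 ov.py
```

```text
side [ 523. 1227.  811.]
top [ 451.   -7. 1199.]
200 69
[590.29622852 290.77619273 115.        ]
key [5.90771406e+02 2.91816431e+02 9.61018157e-02] 168.70196078431374
stand [5.91500428e+02 2.89291475e+02 5.78572834e-02] 594.7490196078431
[234 225] [246 243] [182 160] [200 166] 694 1122
```

View pics/ov_side.png

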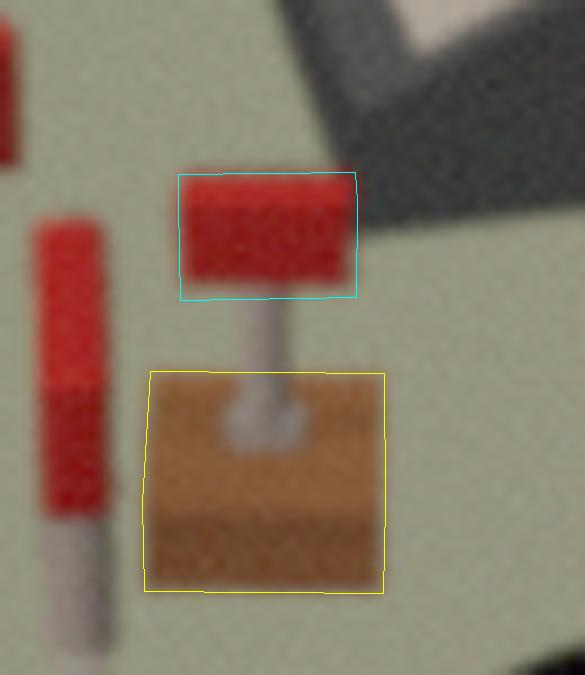

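View pics/ov_top.png

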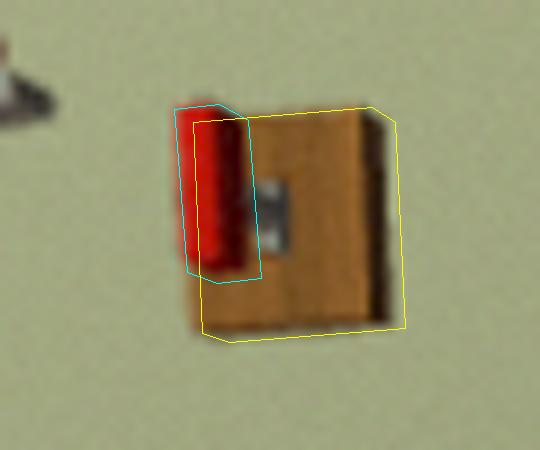

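```bash
sed -i 's/return ((rr>110)&(g<70)&(b<70)).astype(np.uint8)/return ((rr>2*g+5)\&(rr>35)).astype(np.uint8)/; s/return ((rr-b>30)&(rr>60)).astype(np.uint8)/return (rr>1.45*b+5).astype(np.uint8)/' fit.py
python3 ov.py
```

```text
side [ 523. 1227.  811.]
top [ 451.   -7. 1199.]
203 121
[590.29622852 290.77619273 115.        ]
key [5.90228531e+02 2.92484999e+02 1.11071437e-01] 116.03529411764706
stand [5.93189663e+02 2.93507693e+02 3.69059701e-02] 138.58039215686273
[234 225] [246 244] [182 160] [200 166] 628 598
```

View pics/ov_side.png

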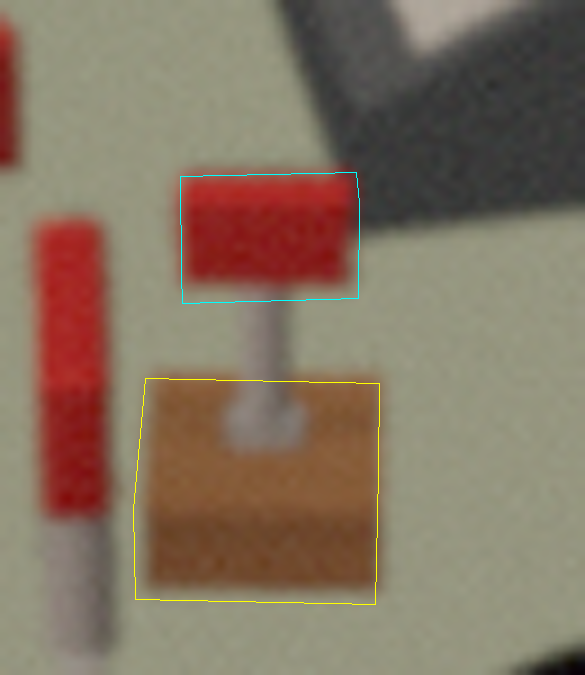

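View pics/ov_top.png

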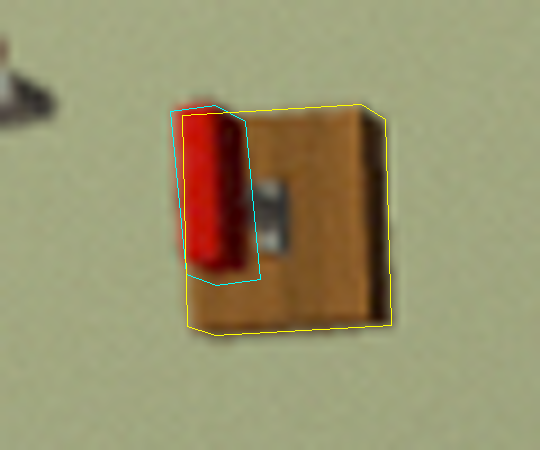

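```bash
cat > con.py <<'E'
from h import *
T=lambda a:np.array([205,165])+(np.array(a)+.5)/5-.5
S=lambda a:np.array([210,140])+(np.array(a)+.5)/6-.5
a=np.radians(28); ca,sa=np.cos(a),np.sin(a)
def sl(s,y,h,zo): # s up slope from front-top edge, h off face
    return [-120+s*ca-h*sa, y, 50+zo+s*sa+h*ca]
def world(p,Q): # cabinet->world : cabinet x to the robot
    return np.asarray(Q)@R.from_euler("z",p[2]).as_matrix().T+[p[0],p[1],0]
obs=[("top",T((67,172)),"F-"),("top",T((527,38)),"F+"),("top",T((152,538)),"R-"),("top",T((660,382)),"R+"),
("top",T((97,198)),"PL-"),("top",T((518,75)),"PL+"),("top",T((155,460)),"PU-"),("top",T((610,322)),"PU+"),("top",T((219,205)),"lock"),("top",T((323,122)),"H-"),("top",T((499,73)),"H+"),
("side",S((110,245)),"F+"),("side",S((203,530)),"F-"),("side",S((632,318)),"R-"),("side",S((470,72)),"R+"),
("side",S((150,235)),"PL+"),("side",S((245,490)),"PL-"),("side",S((555,305)),"PU-"),("side",S((420,82)),"PU+"),("side",S((267,377)),"lock")]
def pts(p):
    X,Y,th,s0,ls,ly,hy,zo=p[:8]
    d={"F-":[-120,-140,50],"F+":[-120,140,50],"R-":[92,-140,145],"R+":[92,140,145],
    "PL-":sl(s0,-125,0,zo),"PL+":sl(s0,125,0,zo),"PU-":sl(s0+170,-125,0,zo),"PU+":sl(s0+170,125,0,zo),
    "lock":sl(ls,ly,6,zo),"H-":sl(s0+25,hy-45,40,zo),"H+":sl(s0+25,hy+45,40,zo),"H":sl(s0+25,hy,40,zo)}
    return {k:world(p,v) for k,v in d.items()}
def res(p):
    d=pts(p); sh={"top":p[8:10],"side":p[10:12]}
    e=[(proj(n,d[k])[0]+sh[n]-uv) for n,uv,k in obs]
    return np.r_[np.ravel(e),p[8:12]/.8,(p[7]-1.5)/1.5]
p0=np.r_[480,-20,np.pi-(-.28),12,50,-65,55,1,0,0,0,0]
bst=min((least_squares(res,np.r_[480,-20,th,12,50,-65,55,1,0,0,0,0],loss="soft_l1") for th in(np.pi+.28,np.pi-.28)),key=lambda q:q.cost)
if __name__=="__main__":
    p=bst.x; print(bst.cost,p.round(3))
    for (n,uv,k),e in zip(obs,bst.fun[:len(obs)*2].reshape(-1,2)): print(n,k,uv.round(1),e.round(2))
    d=pts(p); print("lock",d["lock"],"handle",d["H"], "ly-hy",p[5]-p[6])
E
python3 con.py
```

```text
9.77440424554264 [ 4.95699e+02 -1.56280e+01  3.40700e+00  2.69400e+01  5.83450e+01
 -5.92630e+01  6.09870e+01  1.58700e+00 -2.30000e-02 -1.20000e-02
  3.45000e-01 -1.06000e-01]
top F- [218. 199.] [-0.79 -0.9 ]
top F+ [310.  172.2] [ 0.33 -1.29]
top R- [235.  272.2] [-1.02  0.18]
top R+ [336.6 241. ] [0.99 0.93]
top PL- [224.  204.2] [-0.2  -0.11]
top PL+ [308.2 179.6] [ 0.02 -0.17]
top PU- [235.6 256.6] [-0.05 -0.09]
top PU+ [326.6 229. ] [1.09 0.47]
top lock [248.4 205.6] [-0.41 -0.21]
top H- [269.2 189. ] [2.53 0.18]
top H+ [304.4 179.2] [-1.01  0.73]
side F+ [227.9 180.4] [-1.39  0.73]
side F- [243.4 227.9] [0.24 0.06]
side R- [314.9 192.6] [ 1.42 -0.07]
side R+ [287.9 151.6] [ 0.18 -0.68]
side PL+ [234.6 178.8] [-0.33  0.2 ]
side PL- [250.4 221.2] [ 0.24 -1.13]
side PU- [302.1 190.4] [-0.05  1.05]
side PU+ [279.6 153.2] [-1.13  0.72]
side lock [254.1 202.4] [-0.04 -0.79]
lock [548.94845618  60.26987099  84.2765467 ] handle [601.36547924 -50.09219712 111.28981576] ly-hy -120.24983787791118
```

```bash
cat > lk.py <<'E'
from con import *
def gold(im):
    b,g,rr=[im[...,i].astype(int) for i in range(3)]; return ((rr>1.35*b)&(g>1.15*b)&(rr>100)).astype(np.uint8)
out={}
for n,b in(("side",(240,190,270,215)),("top",(235,195,262,217))):
    im=cv2.imread(f"pics/{n}0.png"); m=gold(im); w=np.zeros_like(m); w[b[1]:b[3],b[0]:b[2]]=m[b[1]:b[3],b[0]:b[2]]
    c=cv2.convexHull(cv2.findNonZero(w)); e=cv2.fitEllipse(c); M=cv2.moments(c); out[n]=np.array([M["m10"]/M["m00"],M["m01"]/M["m00"]]); print(n,w.sum(),e,out[n])
x,f=tri(out["side"],out["top"]); print("tri",x,f)
p=bst.x; q=R.from_euler("z",-p[2]).as_matrix()@(x-[p[0],p[1],0]); print("cab",q)
# predicted ring ellipse
d=world(p,np.array([sl(p[4]+29*np.cos(k),p[5]+29*np.sin(k),6,p[7]) for k in np.linspace(0,6.28,60)]))
for n in CI: u=proj(n,d); print(n,"pred ring",u.min(0),u.max(0))
E
python3 lk.py
```

```text
side 120 ((253.83961486816406, 202.6798553466797), (11.62765884399414, 19.082578659057617), 59.36601638793945) [253.84654472 202.69105691]
top 205 ((248.0616912841797, 205.56492614746094), (18.100080490112305, 21.050016403198242), 67.55657196044922) [248.03761574 205.67708333]
tri [548.4444317   60.41171833  80.98098246] [-8.59760243e-03 -1.10337920e-03 -9.44178687e-05  8.02069882e-03]
cab [-70.85185123 -59.53238624  80.98098246]
side pred ring [245.08231008 194.95434802] [262.40618394 208.6718773 ]
top pred ring [237.80044145 196.65156453] [258.29001444 214.40456604]
```

```bash
cat > keyfit.py <<'E'
from fit import *
def mom(m,b):
    M=cv2.moments(np.ascontiguousarray(m,np.float32)); c=np.array([M["m10"]/M["m00"]+b[0],M["m01"]/M["m00"]+b[1]])
    return c, np.array([M["mu20"],M["mu11"],M["mu02"]])/M["m00"], M["m00"]
obsv={n:mom(m[b[1]:b[3],b[0]:b[2]].astype(float),b) for n,m,b in(("side",ms,bs),("top",mt,bt))}
def f(p):
    e=[]
    P=boxpts(p[:2],p[3],(50,14),92+p[2],126+p[2])
    for n,b in(("side",bs),("top",bt)):
        c,mm,A=mom(hullmask(n,P,box=b),b); o=obsv[n]; e+=list(c-o[0]); e+=list(.1*(mm-o[1]))
    return np.array(e)
q=least_squares(f,[590,292,0,.05],diff_step=[1e-3,2e-3,1,.3],x_scale=[5,5,5,.1])
print(q.x,f(q.x).round(2)); print(obsv)
E
python3 keyfit.py
```

```text
side [ 523. 1227.  811.]
top [ 451.   -7. 1199.]
203 121
[590.29622852 290.77619273 115.        ]
key [5.90228531e+02 2.92484999e+02 1.11071437e-01] 116.03529411764706
stand [5.93189663e+02 2.93507693e+02 3.69059701e-02] 138.58039215686273Traceback (most recent call last):
  File "keyfit.py", line 12, in <module>
    q=least_squares(f,[590,292,0,.05],diff_step=[1e-3,2e-3,1,.3],x_scale=[5,5,5,.1])
    return func(*args, **kwargs)
    result = trf(vector_fun.fun, vector_fun.jac, x0, f0, J0, lb, ub, ftol, xtol,
                 gtol, max_nfev, x_scale, loss_function, tr_solver,
                 tr_options.copy(), verbose, callback=callback_wrapped)
    return trf_no_bounds(
        fun, jac, x0, f0, J0, ftol, xtol, gtol, max_nfev, x_scale,
        loss_function, tr_solver, tr_options, verbose, callback=callback)
    f_new = fun(x_new)
    self._update_fun()
    ~~~~~~~~~~~~~~~~^^
    self.f = self.fun_wrapped(xp_copy(self.x))
             ~~~~~~~~~~~~~~~~^^^^^^^^^^^^^^^^^
    return np.atleast_1d(self.fun(x))
                         ~~~~~~~~^^^
    return self.f(x, *self.args, **self.kwargs)
           ~~~~~~^^^^^^^^^^^^^^^^^^^^^^^^^^^^^^
  File "keyfit.py", line 10, in f
    c,mm,A=mom(hullmask(n,P,box=b),b); o=obsv[n]; e+=list(c-o[0]); e+=list(.1*(mm-o[1]))
           ~~~^^^^^^^^^^^^^^^^^^^^^^^
  File "keyfit.py", line 3, in mom
    M=cv2.moments(np.ascontiguousarray(m,np.float32)); c=np.array([M["m10"]/M["m00"]+b[0],M["m01"]/M["m00"]+b[1]])
                                                                   ~~~~~~~~^~~~~~~~~
ZeroDivisionError: float division by zero
```

```bash
sed -i 's/^q=least.*/z0=np.array([590,292,0,.05]); q=minimize(lambda p:(f(p)**2).sum(),z0,method="Nelder-Mead",options=dict(initial_simplex=[z0,z0+[4,0,0,0],z0+[0,4,0,0],z0+[0,0,4,0],z0+[0,0,0,.1]],maxiter=600))/' keyfit.py; python3 keyfit.py | tail -9
```

```text
side [ 523. 1227.  811.]
top [ 451.   -7. 1199.]
203 121
[590.29622852 290.77619273 115.        ]
key [5.90228531e+02 2.92484999e+02 1.11071437e-01] 116.03529411764706
stand [5.93189663e+02 2.93507693e+02 3.69059701e-02] 138.58039215686273
[5.91052488e+02 2.92638457e+02 3.61942900e+00 1.37176181e-03] [-0.24  0.    0.52  0.21  0.63  0.06  0.24  0.21 -0.07  0.5 ]
{'side': (array([234.33004926, 239.78817734]), array([28.20141231, -1.18624572, 10.36399816]), 203.0), 'top': (array([163.00826446, 190.5785124 ]), array([ 3.80984905,  1.1522437 , 25.45044737]), 121.0)}
```

Three red-handled keys could be taken for it. In side / top pixels they are:
- (193,228) / (125,175): large, not in the wooden block.
- (213,250) / (163,150): large, not in the wooden block.
- (234,240) / (164,190): smallest, standing in the brown wooden block.

The close crops confirm the third: its handle measures 50 x 34 mm, and the key lies at about (591, 292) with yaw near 0. The lock ring is at side (254,203) and top (248,206), which gives (548,60,81). The handle is near (601,-50,111).

```bash
cat > go.py <<'E'
from h import *
def pose(o=None):
    o=r.get_obs() if o is None else o
    return o["position"], R.from_euler("xyz",o["tool_rot"])
def delta(tp,tR):
    p,Q=pose(); d=Q.inv().apply(np.array(tp)-p)/1000; w=np.degrees((Q.inv()*tR).as_rotvec())
    return d.round(4),w.round(2)
def down(yaw): return R.from_euler("xyz",[np.pi,0,yaw])
def st():
    o=r.get_obs(); print("t",round(o["time_s"],2),"p",o["position"].round(1),"rpy",o["tool_rot"].round(3),"F",o["ft_force"].round(1),"T",o["ft_torque"].round(2),"w",o["grip_width"].round(1),"j",o["joints"].round(2))
E
python3 -c "
from go import *
print(delta([591,292,195],down(1.60)))"
```

```text
(array([-0.6128, -0.6561,  0.0107]), array([-1.6000e-01,  1.0000e-02, -1.6089e+02]))
```

```bash
python3 -m creep '[-0.613,-0.656,0,0,0,-161,1, -0.613,-0.656,0,0,0,-161,1, -0.613,-0.656,0,0,0,-161,1, -0.613,-0.656,0,0,0,-161,1, -0.613,-0.656,0,0,0,-161,1, -0.613,-0.656,0,0,0,-161,1, -0.613,-0.656,0,0,0,-161,1, -0.613,-0.656,0,0,0,-161,1, -0.613,-0.656,0,0,0,-161,1, -0.613,-0.656,0,0,0,-161,1]'; python3 -c "
from go import *
st();print(delta([591,292,195],down(1.60)))"
```

```text
time_s: 0.93
position: [378.8, -138.1, 205.4]
tool_rot: [-3.141, -0.001, 0.048]
ft_force: [1.3, -0.9, 0.3]
grip_width: 93.9Traceback (most recent call last):
  File "<string>", line 3, in <module>
    st();print(delta([591,292,195],down(1.60)))
    ~~^^
  File "go.py", line 10, in st
    o=r.get_obs(); print("t",round(o["time_s"],2),"p",o["position"].round(1),"rpy",o["tool_rot"].round(3),"F",o["ft_force"].round(1),"T",o["ft_torque"].round(2),"w",o["grip_width"].round(1),"j",o["joints"].round(2))
                                                                                                                                                                     ^^^^^^^^^^^^^^^^^^^^^
AttributeError: 'float' object has no attribute 'round'
```

```bash
sed -i 's/o\["grip_width"\].round(1)/round(float(o["grip_width"]),1)/' go.py; python3 -c "
from go import *
st();print(delta([591,292,195],down(1.60)))"
```

```text
t 0.93 p [ 378.8 -138.1  205.4] rpy [-3.141e+00 -1.000e-03  4.800e-02] F [ 1.3 -0.9  0.3] T [ 0.   -0.11  0.02] w 93.9 j [-0.49 -0.25  1.68  0.    1.71 -0.54]
(array([ 0.2324, -0.4195,  0.0109]), array([-1.000e-02, -7.000e-02, -8.894e+01]))
```

```bash
python3 -m creep '[0.232,-0.420,0,0,0,-89,1, 0.232,-0.420,0,0,0,-89,1, 0.232,-0.420,0,0,0,-89,1, 0.232,-0.420,0,0,0,-89,1, 0.232,-0.420,0,0,0,-89,1, 0.232,-0.420,0,0,0,-89,1, 0.232,-0.420,0,0,0,-89,1, 0.232,-0.420,0,0,0,-89,1, 0.232,-0.420,0,0,0,-89,1, 0.232,-0.420,0,0,0,-89,1]'; python3 -c "
from go import *
st();print(delta([591,292.5,195],down(1.60)))"
```

```text
time_s: 1.77
position: [562.1, 236.2, 205.1]
tool_rot: [-3.141, -0.0, 1.299]
ft_force: [1.2, 0.3, 0.5]
grip_width: 94.0
t 1.77 p [562.1 236.2 205.1] rpy [-3.141 -0.     1.299] F [1.2 0.3 0.5] T [ 0.06 -0.15 -0.  ] w 94.0 j [ 0.3   0.22  1.22  0.    1.7  -0.99]
(array([0.062 , 0.0127, 0.0101]), array([ -0.02,  -0.02, -17.27]))
```

```bash
python3 -m creep '[0.062,0.013,0.02,0,0,-17.3,0.6, 0.062,0.013,0.03,0,0,-17.3,0.6, 0.062,0.013,0.04,0,0,-17.3,0.6, 0.062,0.013,0.05,0,0,-17.3,0.6, 0.062,0.013,0.05,0,0,-17.3,0.6, 0.062,0.013,0.05,0,0,-17.3,0.6, 0.062,0.013,0.05,0,0,-17.3,0.6]'; python3 -c "
from go import *
st();print(delta([591,292.5,92],down(1.60)))
crop('side',180,170,300,290,5,'s1'); crop('top',110,140,220,230,6,'t1')"
```

```text
time_s: 2.35
position: [591.6, 291.7, 156.4]
tool_rot: [3.14, -0.001, 1.599]
ft_force: [0.2, -0.1, -0.4]
grip_width: 56.6
t 2.35 p [591.6 291.7 156.4] rpy [ 3.140e+00 -1.000e-03  1.599e+00] F [ 0.2 -0.1 -0.4] T [ 0.06 -0.1  -0.01] w 56.6 j [ 0.37  0.34  1.16  0.    1.63 -1.23]
(array([ 0.0008, -0.0006,  0.0644]), array([ 0.07, -0.05, -0.08]))
```

View pics/s1.png

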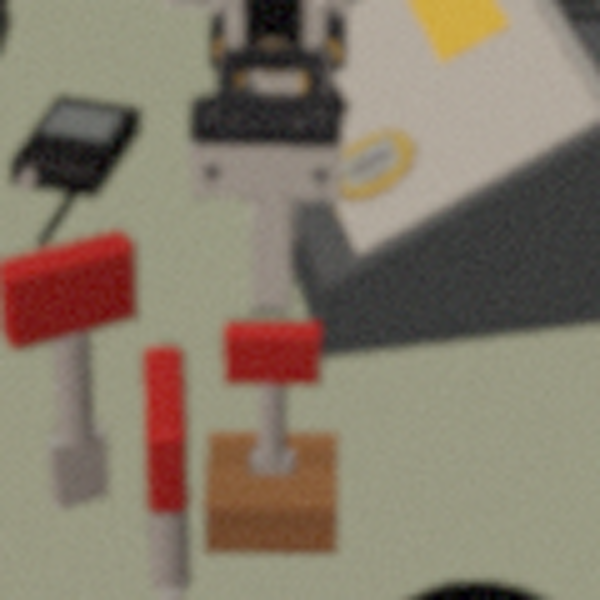

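View pics/t1.png

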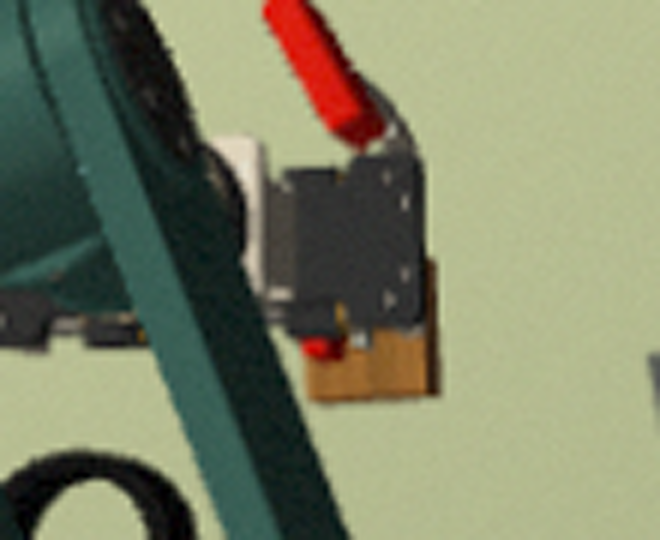

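```bash
python3 -c "
from go import *
print(tri(np.array([193.6,219.]),np.array([160.,149.])))
print(tri(np.array([213.,241.]),np.array([122.5,174.])))"
```

```text
(array([694.45889403, 287.38711199, 168.09066367]), array([-0.55296164, -0.13074837,  0.02813592,  0.60147672]))
(array([631.66160786, 385.40359921, 175.53454856]), array([ 0.55151278,  0.10511083, -0.01447555, -0.64194326]))
```

```bash
python3 -m creep '[0.001,-0.001,0.02,0,0,0,0.6, 0.001,-0.001,0.04,0,0,0,0.6, 0.001,-0.001,0.06,0,0,0,0.6, 0.001,-0.001,0.06,0,0,0,0.6, 0.001,-0.001,0.06,0,0,0,0.6]' && python3 -m creep '[0,0,0,0,0,0,0, 0,0,0,0,0,0,0, 0,0,0,0,0,0,0, 0,0,0,0,0,0,0, 0,0,0,0,0,0,0, 0,0,0,0,0,0,0, 0,0,0,0,0,0,0]' 55; python3 -c "
from go import *
st()"
```

```text
time_s: 2.87
position: [590.5, 292.2, 96.9]
tool_rot: [3.141, -0.001, 1.598]
ft_force: [-0.6, -0.5, -0.7]
grip_width: 56.8
time_s: 3.45
position: [590.6, 292.3, 97.1]
tool_rot: [3.14, -0.001, 1.598]
ft_force: [0.2, -0.5, 1.7]
grip_width: 13.6
t 3.45 p [590.6 292.3  97.1] rpy [ 3.140e+00 -1.000e-03  1.598e+00] F [ 0.2 -0.5  1.7] T [ 0.02 -0.19 -0.03] w 13.6 j [ 0.37  0.37  1.25  0.    1.52 -1.22]
```

```bash
python3 -m creep '[0,0,-0.02,0,0,0,0, 0,0,-0.045,0,0,0,0, 0,0,-0.08,0,0,0,0, 0,0,-0.12,0,0,0,0, 0,0,-0.15,0,0,0,0, 0,0,-0.15,0,0,0,0]' 55
python3 - <<'E'
from go import *
st()
for n in CI: cv2.imwrite(f"pics/{n}2.png",r.get_image(n))
crop('side',180,150,300,270,5,'s2',cv2.imread("pics/side2.png"))
from con import bst
th=bst.x[2]; a=np.radians(28); cx=np.array([np.cos(th),np.sin(th),0]); up=np.array([0,0,1.])
lx=np.cos(a)*cx+np.sin(a)*up; lz=-np.sin(a)*cx+np.cos(a)*up; ly=np.cross(lz,lx)
print("lx",lx,"ly",ly,"lz",lz)
tool=R.from_matrix(np.c_[-ly,np.cross(-lz,-ly),-lz]); print(tool.as_euler("xyz"))
L=np.array([548.5,60.4,82.5])
tip=L+lz*30
print("hover tcp",tip+lz*85, delta(tip+lz*85,tool))
E
```

```text
time_s: 3.95
position: [592.8, 293.1, 256.4]
tool_rot: [3.126, -0.006, 1.598]
ft_force: [0.2, 0.3, 0.2]
grip_width: 13.8
t 3.95 p [592.8 293.1 256.4] rpy [ 3.126 -0.006  1.598] F [0.2 0.3 0.2] T [ 0.03 -0.17 -0.05] w 13.8 j [ 0.37  0.33  0.99  0.    1.81 -1.22]
lx [-0.85200069 -0.23171379  0.46947156] ly [ 2.62432095e-01 -9.64950463e-01 -1.38777878e-17] lz [0.4530168  0.12320441 0.88294759]
[-2.65290046e+00  2.22044605e-16  1.83633810e+00]
hover tcp [600.5969322   74.56850668 184.03897318] (array([-0.2181,  0.0034,  0.0642]), array([ 28.14,  -3.42, -13.36]))
```

View pics/s2.png

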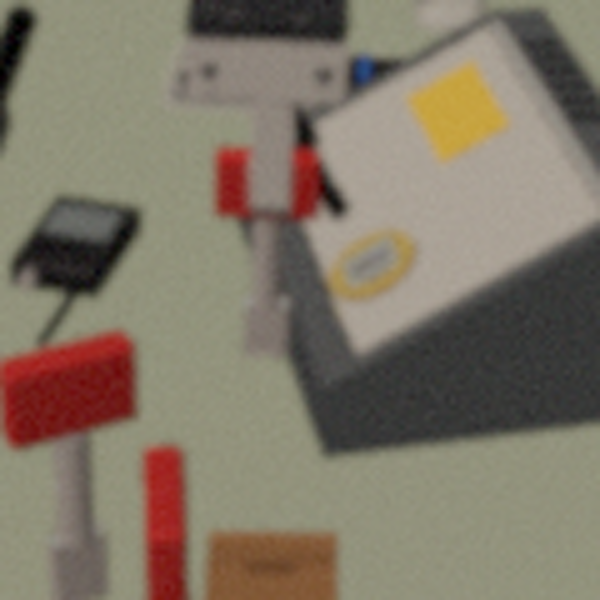

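```bash
python3 -m creep '[-0.036,0,0,4.7,-0.5,-2.2,0, -0.073,0,0.01,9.4,-1.1,-4.5,0, -0.109,0.001,0.02,14,-1.7,-6.7,0, -0.145,0.002,0.03,18.8,-2.3,-9,0, -0.182,0.003,0.045,23.5,-2.8,-11,0, -0.218,0.003,0.055,28.1,-3.4,-13.4,0, -0.218,0.003,0.055,28.1,-3.4,-13.4,0, -0.218,0.003,0.055,28.1,-3.4,-13.4,0, -0.218,0.003,0.055,28.1,-3.4,-13.4,0]' 55
cat > look.py <<'E'
from go import *
from con import bst
import sys
th=bst.x[2]; a=np.radians(28); cx=np.array([np.cos(th),np.sin(th),0]); up=np.array([0,0,1.])
lx=np.cos(a)*cx+np.sin(a)*up; lz=-np.sin(a)*cx+np.cos(a)*up; ly=np.cross(lz,lx)
tool=R.from_matrix(np.c_[-ly,np.cross(-lz,-ly),-lz])
L=np.array([548.5,60.4,82.5])
if __name__=="__main__":
    st(); k=sys.argv[1]; print(delta(L+lz*115,tool))
    for n in CI: cv2.imwrite(f"pics/{n}{k}.png",r.get_image(n))
    crop('side',200,140,320,240,6,'s'+k,cv2.imread(f"pics/side{k}.png"))
    crop('top',200,150,320,250,6,'t'+k,cv2.imread(f"pics/top{k}.png"))
E
python3 look.py 3
```

```text
time_s: 4.8
position: [599.5, 74.9, 190.9]
tool_rot: [-2.65, -0.002, 1.837]
ft_force: [-0.5, 0.1, -0.7]
grip_width: 13.3
t 4.8 p [599.5  74.9 190.9] rpy [-2.650e+00 -2.000e-03  1.837e+00] F [-0.5  0.1 -0.7] T [ 0.19 -0.43  0.02] w 13.3 j [ 0.08  0.61  0.8  -0.11  2.21 -1.8 ]
(array([-0.0007,  0.0041,  0.0056]), array([-0.17, -0.09,  0.06]))
```

View pics/s3.png

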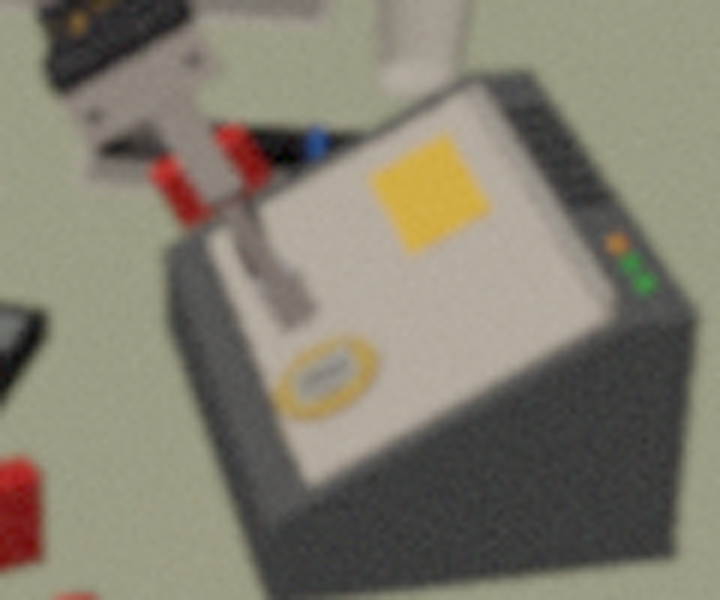

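View pics/t3.png

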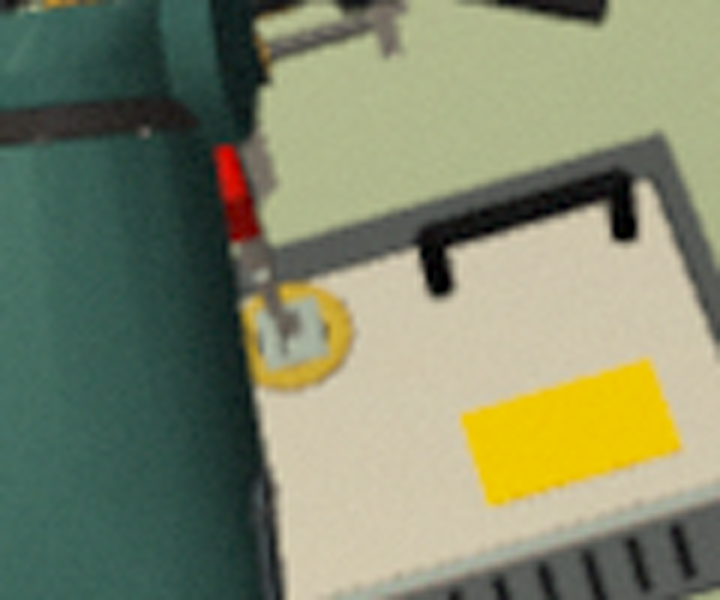

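```bash
cat > ovk.py <<'E'
from look import *
def keypts(p,Q,oy,oz,ox=0,rx=0):
    # key frame: tip at tool (ox,oy,85+oz); key z=-tool z, key x = tool y
    B=[]
    def box(wx,wy,z0,z1): return [[i*wx/2,j*wy/2,k] for i,j in((-1,-1),(1,-1),(1,1),(-1,1)) for k in(z0,z1)]
    parts=[box(50,14,80,114),box(22,8,0,30)]
    out=[]
    for q in parts:
        q=np.array(q); t=np.c_[q[:,1]+ox, q[:,0]+oy, 85+oz-q[:,2]]
        if rx: t=R.from_rotvec([rx,0,0]).apply(t-[0,0,-19])+[0,0,-19]
        out.append(Q.apply(t)+p)
    return out
def draw(k,b,s,oy,oz,name,n,Lp=None,rx=0,ox=0):
    im=cv2.imread(f"pics/{n}{k}.png"); p,Q=pose()
    c=cv2.resize(im[b[1]:b[3],b[0]:b[2]],None,fx=s,fy=s,interpolation=cv2.INTER_CUBIC)
    f=lambda u:np.round((u-[b[0],b[1]]+.5)*s).astype(np.int32)
    for q in keypts(p,Q,oy,oz,ox,rx):
        h=cv2.convexHull(proj(n,q).astype(np.float32)).reshape(-1,2); cv2.polylines(c,[f(h)],True,(255,255,0),1)
    if Lp is not None:
        g=np.linspace(0,2*np.pi,60)
        ring=Lp+29*np.outer(np.cos(g),lx)+29*np.outer(np.sin(g),ly); cv2.polylines(c,[f(proj(n,ring))],True,(255,0,255),1)
        sl=np.array([Lp+i*12.5*lx+j*5.25*ly for i,j in((-1,-1),(1,-1),(1,1),(-1,1))]); cv2.polylines(c,[f(proj(n,sl))],True,(255,0,255),1)
    cv2.imwrite(f"pics/{name}.png",c)
if __name__=="__main__":
    k=sys.argv[1]; oy,oz=float(sys.argv[2]),float(sys.argv[3])
    draw(k,(220,150,275,212),12,oy,oz,"os"+k,"side",L); draw(k,(225,165,275,220),12,oy,oz,"ot"+k,"top",L)
E
python3 ovk.py 3 0 0
python3 - <<'E'
from h import *
s=cv2.imread("pics/side0.png");t=cv2.imread("pics/top0.png")
a=cv2.resize(s[190:216,238:270],None,fx=12,fy=12,interpolation=cv2.INTER_CUBIC)
b=cv2.resize(t[193:219,232:264],None,fx=12,fy=12,interpolation=cv2.INTER_CUBIC)
cv2.imwrite("pics/lock0.png",np.hstack([a,b]))
E
```

```text
(no output)
```

View pics/os3.png

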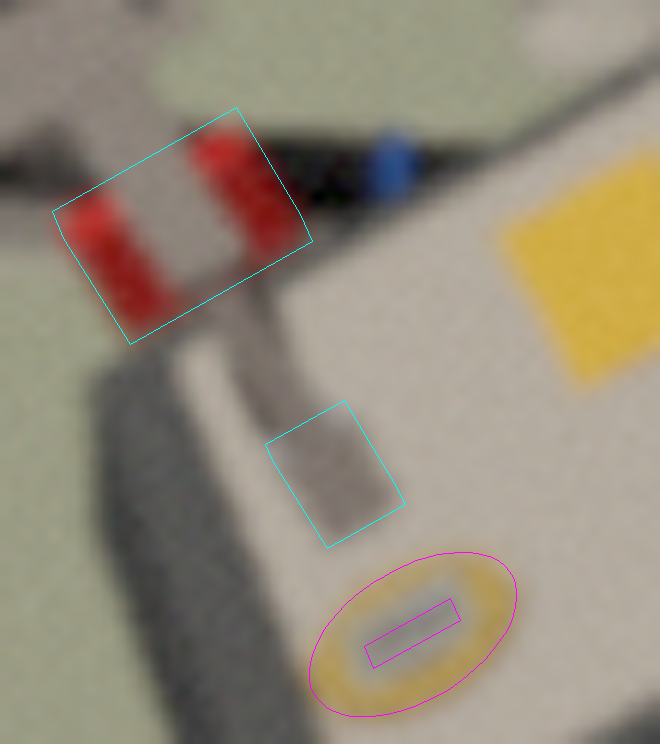

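View pics/ot3.png

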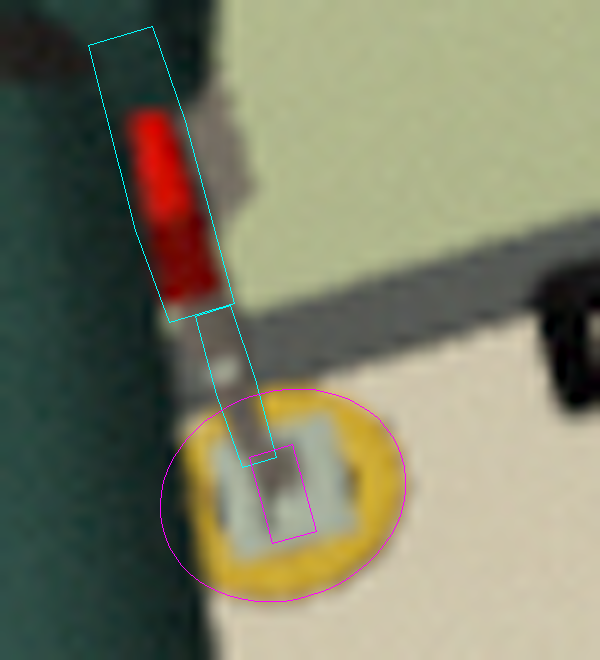

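View pics/lock0.png

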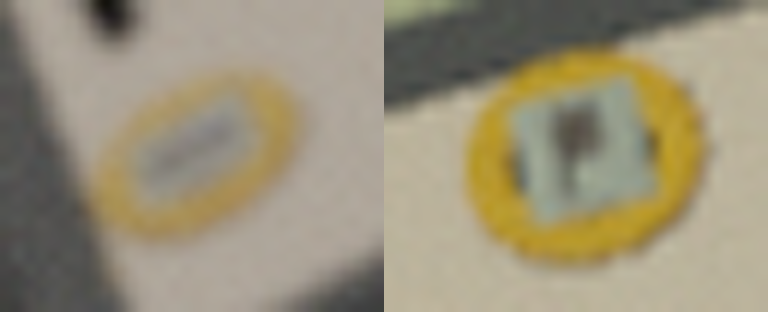

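Run:
```python
from look import *
out={}
for n,b in(("side",(240,190,270,215)),("top",(235,195,262,217))):
    im=cv2.imread(f"pics/{n}0.png").astype(int); bb,g,rr=im[...,0],im[...,1],im[...,2]
    gold=((rr>1.3*bb)&(rr>90)).astype(np.uint8); 
    w=np.zeros_like(gold); w[b[1]:b[3],b[0]:b[2]]=gold[b[1]:b[3],b[0]:b[2]]
    hull=np.zeros_like(w); cv2.fillConvexPoly(hull,cv2.convexHull(cv2.findNonZero(w)),1)
    inn=((hull==1)&(rr<1.15*bb)).astype(np.uint8)
    nn,lab,stt,cen=cv2.connectedComponentsWithStats(inn); k=1+np.argmax(stt[1:,4]); print(n,stt[k],cen[k])
    h2=np.zeros_like(w); cc=cv2.convexHull(cv2.findNonZero((lab==k).astype(np.uint8))); cv2.fillConvexPoly(h2,cc,1)
    M=cv2.moments(h2,True); out[n]=np.array([M["m10"],M["m01"]])/M["m00"]; print(out[n],cv2.minAreaRect(cc))
x,f=tri(out["side"],out["top"]); print(x,f, "rel L in lock axes",[round(float(v@(x-L)),2) for v in(lx,ly,lz)])
```

```text
side [250 199   8   7  34] [253.79411765 202.        ]
[253.78378378 202.08108108] ((253.88458251953125, 202.076904296875), (3.882901668548584, 8.59785270690918), 56.3099365234375)
top [243 200  11  11  79] [247.97468354 205.30379747]
[248.02083333 205.14583333] ((247.91180419921875, 205.1470947265625), (8.48874568939209, 10.429031372070312), 75.96376037597656)
[549.25223299  60.3198508   83.13844108] [-0.19629652 -0.02531605 -0.00209538  0.18294153] rel L in lock axes [-0.32, 0.27, 0.89]
```

Run:
```python
from look import *
Lm=np.array([549.2,60.4,83.6]); print(delta(Lm+lz*93,tool))
```

```text
(array([-0.0017,  0.005 ,  0.0292]), array([0.12, 0.03, 0.13]))
```

```bash
python3 -m creep '[-0.0017,0.005,0.012,0.1,0,3,0, -0.0017,0.005,0.024,0.1,0,3,0, -0.0017,0.005,0.029,0.1,0,3,0, -0.0017,0.005,0.029,0.1,0,3,0, -0.0017,0.005,0.029,0.1,0,3,0]' 55; python3 look.py 4; sed -i 's/^L=.*/L=np.array([549.2,60.4,83.6])/' look.py; python3 ovk.py 4 0 0;  python3 - <<'E'
from look import *
print("bias axes",[round(float(v@(pose()[0]-L)),2) for v in(lx,ly,lz)])
E
```

```text
time_s: 5.32
position: [591.2, 72.8, 167.1]
tool_rot: [-2.655, 0.024, 1.794]
ft_force: [-0.4, 0.5, 0.2]
grip_width: 13.9
t 5.32 p [591.2  72.8 167.1] rpy [-2.655  0.024  1.794] F [-0.4  0.5  0.2] T [ 0.18 -0.46 -0.  ] w 13.9 j [ 0.08  0.59  0.88 -0.11  2.15 -1.74]
(array([-0.0008,  0.0005, -0.0194]), array([ 0.11,  0.07, -2.8 ]))
bias axes [0.21, -0.43, 94.61]
```

View pics/os4.png

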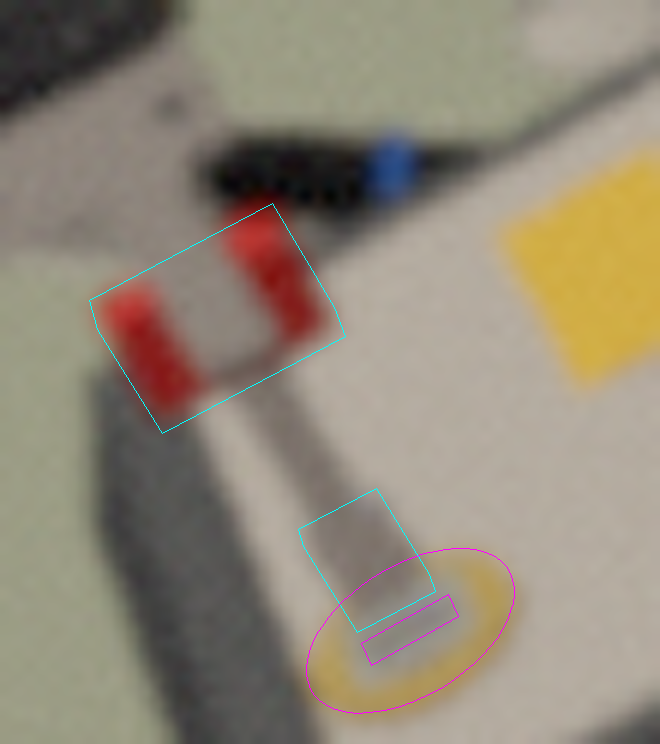

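View pics/ot4.png

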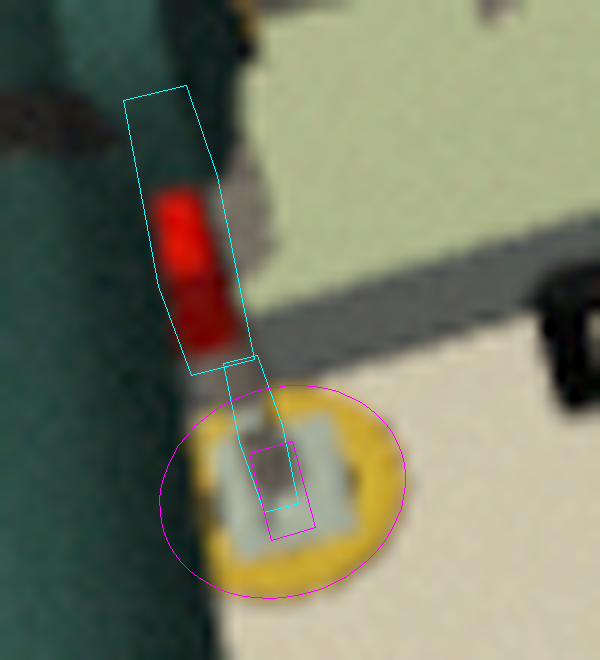

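Run:
```python
from ovk import *
def J(n,P):
    return np.array([(proj(n,P+e)[0]-proj(n,P-e)[0])/2 for e in np.eye(3)]).T
P=L+lz*95
print("top J",J("top",P).round(3).tolist(),"side J",J("side",P).round(3).tolist())
# shrink-search: find pixel shift of predicted hulls best matching images: red mask in window for top
p,Q=pose()
def red(im):
    b,g,rr=[im[...,i].astype(float) for i in range(3)]; return np.clip((rr-g)/90.,0,1)
for n in("side","top"):
    im=cv2.imread(f"pics/{n}4.png"); m=red(im)
    if n=="top": b=(232,178,252,205)
    else: b=(222,160,256,192)
    h=cv2.convexHull(proj(n,keypts(p,Q,0,0)[0]).astype(np.float32)).reshape(-1,2)
    K=8
    best=[]
    for du in np.arange(-3,3.1,.25):
        for dv in np.arange(-3,3.1,.25):
            M=np.zeros(((b[3]-b[1])*K,(b[2]-b[0])*K),np.uint8); cv2.fillPoly(M,[np.round((h+[du,dv]-b[:2]+.5)*K).astype(np.int32)],255)
            M=cv2.GaussianBlur(cv2.resize(M,None,fx=1/K,fy=1/K,interpolation=cv2.INTER_AREA)/255.,(0,0),.7)
            W=m[b[1]:b[3],b[0]:b[2]]
            # only penalise red outside hull, and non-red just inside on the lower/right (skip occluded)
            vv,uu=np.mgrid[b[1]:b[3],b[0]:b[2]]
            if n=="top": ok=(vv>=188)&(uu>=239)|(vv>=192)
            else: ok=~((np.abs((uu-237.5)-(vv-177)*.55)<5)) 
            best.append((np.abs(M-W)[ok].sum(),du,dv))
    print(n,sorted(best)[:5])
```

```text
top J [[-0.004, -0.385, -0.03], [-0.382, 0.008, -0.052]] side J [[-0.344, -0.022, 0.002], [-0.013, 0.167, -0.302]]
side [(np.float64(46.57848351808755), np.float64(-0.25), np.float64(-1.0)), (np.float64(46.73570753024316), np.float64(-0.5), np.float64(-1.0)), (np.float64(46.83122599841013), np.float64(-0.25), np.float64(-0.75)), (np.float64(47.59833373296824), np.float64(-0.5), np.float64(-0.75)), (np.float64(48.015674564544085), np.float64(0.0), np.float64(-1.0))]
top [(np.float64(15.92893840297046), np.float64(-1.0), np.float64(-1.25)), (np.float64(16.10036006727691), np.float64(-1.0), np.float64(-1.0)), (np.float64(16.154094302175793), np.float64(-0.75), np.float64(-1.25)), (np.float64(16.341692049210188), np.float64(-1.0), np.float64(-1.5)), (np.float64(16.52226166866207), np.float64(-0.75), np.float64(-1.5))]
```

Run:
```python
from h import *
a=[cv2.resize(cv2.imread(f"pics/top{k}.png")[180:215,234:262],None,fx=14,fy=14,interpolation=cv2.INTER_LANCZOS4) for k in("0","4")]
cv2.imwrite("pics/cmp.png",np.hstack(a))
```

```text
(no output)
```

View pics/cmp.png

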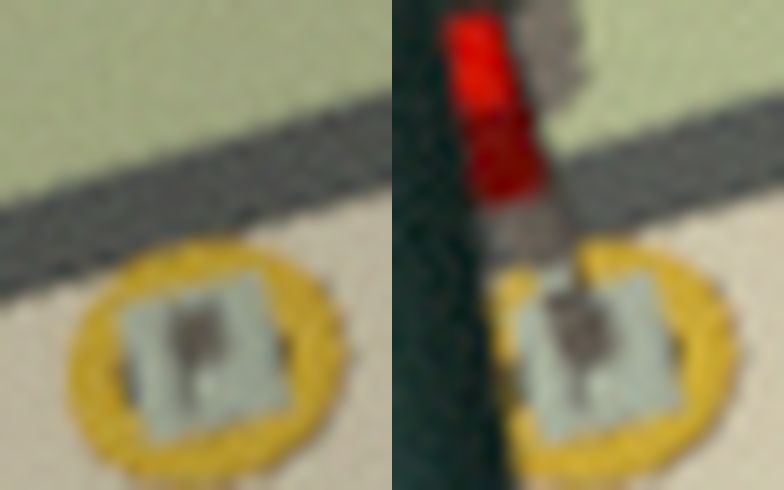

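```bash
python3 -m creep '[-0.001,0,0.003,0,0,0,0, -0.001,0,0.005,0,0,0,0, -0.001,0,0.007,0,0,0,0, -0.001,0,0.009,0,0,0,0, -0.001,0,0.009,0,0,0,0]' 55
cat > f.py <<'E'
from look import *
o=r.get_obs(); p,Q=pose(o)
print("t",round(o["time_s"],2),"lock-rel lx,ly,lz",[round(float(v@(p-L)),2) for v in(lx,ly,lz)],"Ftool",Q.inv().apply(o["ft_force"]).round(1),"Ttool",Q.inv().apply(o["ft_torque"]).round(2),"rot err deg",np.degrees((tool.inv()*Q).as_rotvec()).round(1),"w",round(float(o["grip_width"]),1))
E
python3 f.py
```

```text
time_s: 5.83
position: [587.6, 70.3, 158.8]
tool_rot: [-2.655, 0.024, 1.793]
ft_force: [-0.2, -0.3, -1.0]
grip_width: 13.8
t 5.83 lock-rel lx,ly,lz [0.27, 0.57, 84.98] Ftool [-0.2  0.2  1.1] Ttool [-0.44  0.07  0.01] rot err deg [-0.1 -0.   2.8] w 13.8
```

```bash
python3 -m creep '[0,0,0.0015,0,0,0,0, 0,0,0.003,0,0,0,0, 0,0,0.003,0,0,0,0]' 55 >/dev/null; python3 f.py;python3 -m creep '[0,0,0.001,0,0,0,0, 0,0,0.002,0,0,0,0, 0,0,0.002,0,0,0,0]' 55 >/dev/null; python3 f.py
```

```text
t 6.08 lock-rel lx,ly,lz [0.29, 0.6, 81.43] Ftool [-0.3  1.   1.1] Ttool [-0.45  0.09 -0.01] rot err deg [-0.1 -0.   2.8] w 13.9
t 6.33 lock-rel lx,ly,lz [0.29, 0.61, 79.17] Ftool [0.  0.5 1.1] Ttool [-0.44  0.08 -0.05] rot err deg [-0.  -0.   2.8] w 13.7
```

```bash
for i in 1 2; do python3 -m creep '[0,0,0.001,0,0,0,0, 0,0,0.002,0,0,0,0, 0,0,0.002,0,0,0,0]' 55 >/dev/null; python3 f.py; done
```

```text
t 6.58 lock-rel lx,ly,lz [0.3, 0.56, 76.93] Ftool [-1.   0.9  1. ] Ttool [-0.48  0.07  0.01] rot err deg [-0.  -0.   2.8] w 13.5
t 6.83 lock-rel lx,ly,lz [0.33, 0.54, 74.64] Ftool [0.8 1.3 1.6] Ttool [-0.49  0.05 -0.02] rot err deg [ 0.  -0.   2.8] w 13.4
```

```bash
for i in 1 2; do python3 -m creep '[0,0,0.001,0,0,0,0, 0,0,0.002,0,0,0,0, 0,0,0.002,0,0,0,0]' 55 >/dev/null; python3 f.py; done; python3 look.py 5; python3 ovk.py 5 0 0
```

```text
t 7.08 lock-rel lx,ly,lz [0.39, 0.52, 72.37] Ftool [0.2 0.4 1.3] Ttool [-0.44  0.11 -0.02] rot err deg [ 0.  -0.   2.8] w 13.4
t 7.33 lock-rel lx,ly,lz [0.4, 0.5, 70.1] Ftool [0.5 0.8 1.4] Ttool [-0.48  0.06 -0.02] rot err deg [ 0.1 -0.   2.8] w 13.6
t 7.33 p [580.7  68.5 145.7] rpy [-2.652  0.023  1.793] F [-0.1  0.4 -1.6] T [ 0.16 -0.46  0.  ] w 13.6 j [ 0.07  0.57  0.95 -0.1   2.1  -1.74]
(array([ 0.0005,  0.0003, -0.0449]), array([-0.06,  0.02, -2.83]))
```

View pics/os5.png

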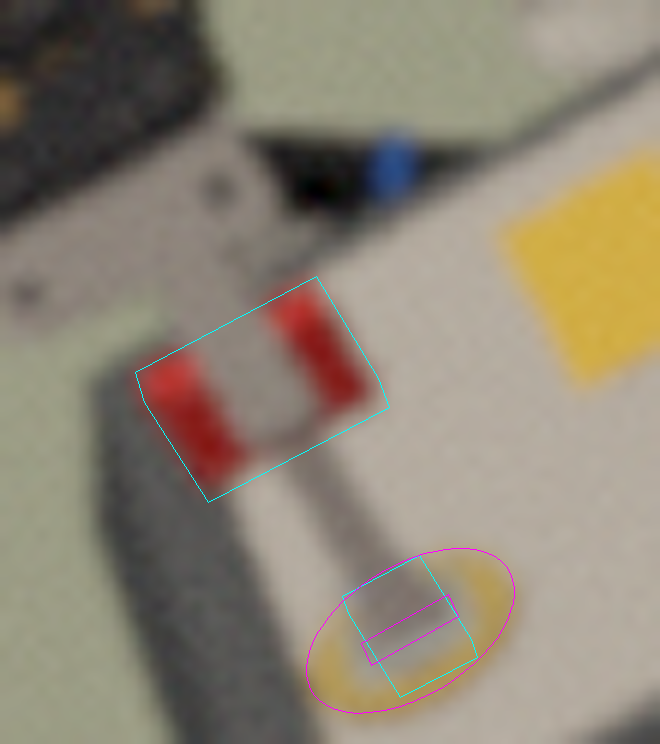

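View pics/ot5.png

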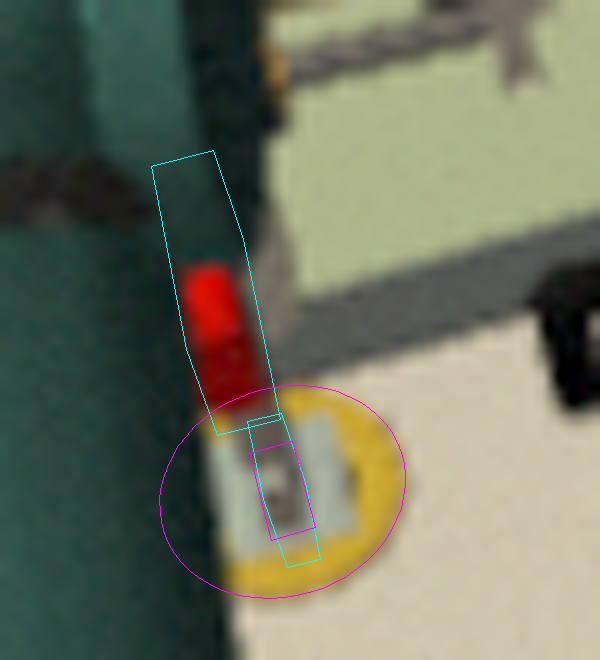

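```bash
for i in 1 2 3; do python3 -m creep '[0,0,0.0015,0,0,0,0, 0,0,0.003,0,0,0,0, 0,0,0.003,0,0,0,0]' 55 >/dev/null; python3 f.py; done
```

```text
t 7.68 lock-rel lx,ly,lz [0.44, 0.5, 66.87] Ftool [-0.3  0.6  1.7] Ttool [-0.56  0.06 -0.  ] rot err deg [ 0.1 -0.   2.8] w 13.8
t 7.93 lock-rel lx,ly,lz [0.52, 0.46, 63.42] Ftool [-0.5  0.1  1.2] Ttool [-0.49  0.03 -0.04] rot err deg [ 0.1 -0.   2.8] w 13.3
t 8.18 lock-rel lx,ly,lz [0.6, 0.46, 61.23] Ftool [ 0.4  0.  -1.7] Ttool [-0.43  0.1  -0.01] rot err deg [ 0.  -0.   2.8] w 13.8
```

```bash
for i in 1 2; do python3 -m creep '[0,0,0.001,0,0,0,0, 0,0,0.002,0,0,0,0, 0,0,0.002,0,0,0,0]' 55 >/dev/null; python3 f.py; done
```

```text
t 8.43 lock-rel lx,ly,lz [0.8, 0.47, 61.17] Ftool [ 0.1 -0.3 -6.5] Ttool [-0.22  0.18 -0.03] rot err deg [-0.2 -0.   2.8] w 13.5
t 8.68 lock-rel lx,ly,lz [1.0, 0.43, 61.13] Ftool [ 1.  -0.1 -7.5] Ttool [-0.21  0.19  0.  ] rot err deg [-0.4 -0.1  2.8] w 13.4
```

```bash
python3 -m creep '[0,0,0.001,0,0,4,0, 0,0,0.001,0,0,8,0, 0,0,0.001,0,0,12,0, 0,0,0.001,0,0,16,0, 0,0,0.001,0,0,20,0, 0,0,0.001,0,0,25,0, 0,0,0.001,0,0,30,0, 0,0,0.001,0,0,35,0, 0,0,0.001,0,0,40,0, 0,0,0.001,0,0,40,0]' 60 >/dev/null; python3 f.py
```

```text
t 9.52 lock-rel lx,ly,lz [0.59, -0.21, 61.14] Ftool [ 2.1  0.1 -6. ] Ttool [-0.1   0.78 -0.05] rot err deg [-0.5  0.2 42.9] w 13.4
```

```bash
python3 look.py 6; python3 ovk.py 6 0 -4
python3 - <<'E'
from h import *
a=[cv2.resize(cv2.imread(f"pics/top{k}.png")[180:220,234:264],None,fx=13,fy=13,interpolation=cv2.INTER_LANCZOS4) for k in("5","6")]
cv2.imwrite("pics/cmp6.png",np.hstack(a))
E
```

```text
t 9.52 p [576.3  68.  137.9] rpy [-2.778  0.32   1.148] F [3.6 2.5 4.7] T [ 0.62 -0.46 -0.19] w 13.4 j [ 0.07  0.55  0.99 -0.1   2.07 -1.04]
(array([ 0.0006,  0.001 , -0.0539]), array([  0.51,  -0.16, -42.85]))
```

View pics/os6.png

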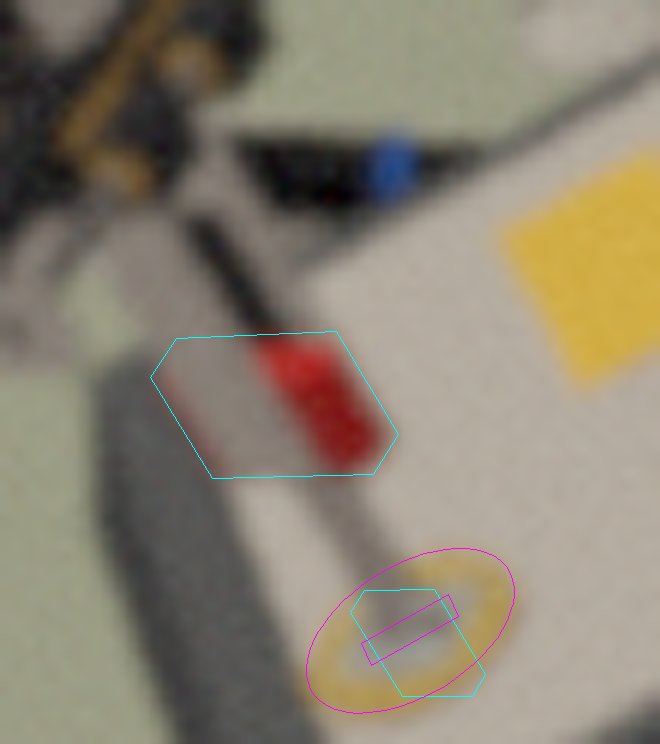

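View pics/cmp6.png

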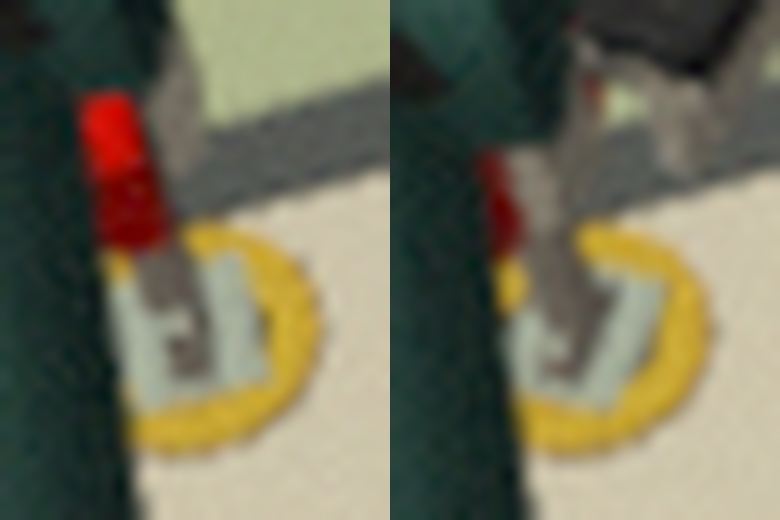

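The silver plate at (250,206) has turned with the key, so the blade is engaged. I'll carry on to the stop.

```bash
python3 -m creep '[0,0,0.001,0,0,5,0, 0,0,0.001,0,0,10,0, 0,0,0.001,0,0,15,0, 0,0,0.001,0,0,20,0, 0,0,0.001,0,0,25,0, 0,0,0.001,0,0,30,0, 0,0,0.001,0,0,35,0, 0,0,0.001,0,0,40,0, 0,0,0.001,0,0,45,0, 0,0,0.001,0,0,47,0]' 60 >/dev/null; python3 f.py;  python3 -m creep '[0,0,0.001,0,0,3,0, 0,0,0.001,0,0,5,0, 0,0,0.001,0,0,6,0, 0,0,0.001,0,0,6,0]' 60 >/dev/null; python3 f.py
```

```text
t 10.45 lock-rel lx,ly,lz [-0.7, -0.84, 61.17] Ftool [ 3.7 -3.3 -6.4] Ttool [ 0.63  1.12 -0.15] rot err deg [-0.6  0.6 89.6] w 13.7
t 10.78 lock-rel lx,ly,lz [-0.92, -0.98, 61.15] Ftool [ 0.9 -0.9 -6.6] Ttool [ 0.32  0.38 -0.12] rot err deg [-0.7  0.8 95.5] w 13.0
```

```bash
python3 -m creep '[0,0,0.001,0,0,2,0, 0,0,0.001,0,0,4,0, 0,0,0.001,0,0,4,0]' 60 >/dev/null; python3 f.py;  python3 -m creep '[0,0,0.001,0,0,2,0, 0,0,0.001,0,0,4,0, 0,0,0.001,0,0,4,0]' 60 >/dev/null; python3 f.py
```

```text
t 11.03 lock-rel lx,ly,lz [-1.0, -1.02, 61.16] Ftool [ 0.2 -1.1 -6.7] Ttool [ 0.28  0.29 -0.09] rot err deg [-0.8  0.9 99.4] w 13.5
t 11.28 lock-rel lx,ly,lz [-1.08, -1.09, 61.14] Ftool [ 1.1 -0.6 -6.9] Ttool [ 0.11  0.24 -0.52] rot err deg [ -0.9   1.  103.3] w 13.8
```

```bash
python3 -m creep '[0,0,0.001,0,0,2,0, 0,0,0.001,0,0,4,0, 0,0,0.001,0,0,4,0, 0,0,0.001,0,0,4,0]' 60 >/dev/null; python3 f.py; python3 look.py 7
```

```text
t 11.62 lock-rel lx,ly,lz [-1.13, -1.04, 61.13] Ftool [ 1.4 -0.3 -6.8] Ttool [-0.08  0.27 -0.94] rot err deg [ -1.    1.1 107. ] w 14.0
t 11.62 p [577.6  69.2 137. ] rpy [ 2.994  0.444 -0.064] F [4.2 1.1 5.4] T [ 0.34 -0.15  0.91] w 14.0 j [ 0.07  0.55  0.99 -0.1   2.06  0.08]
(array([ 0.0004,  0.0011, -0.0539]), array([   0.95,   -1.12, -107.  ]))
```

View pics/t7.png

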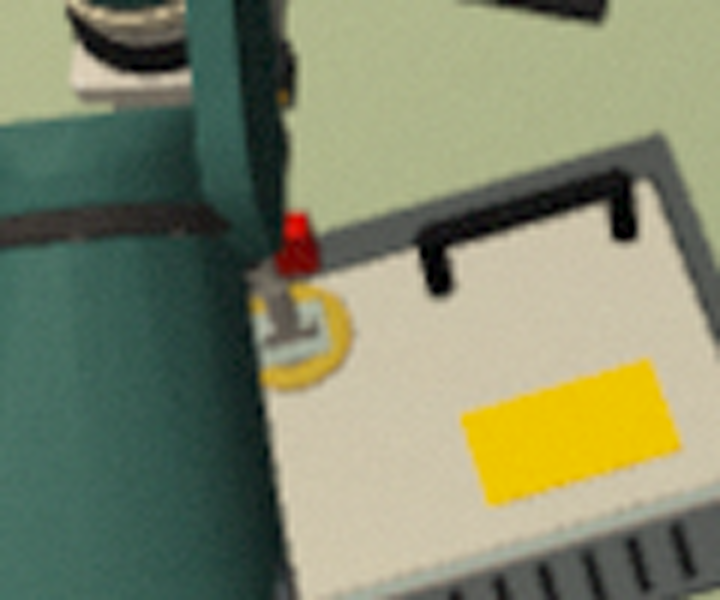

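View pics/s7.png

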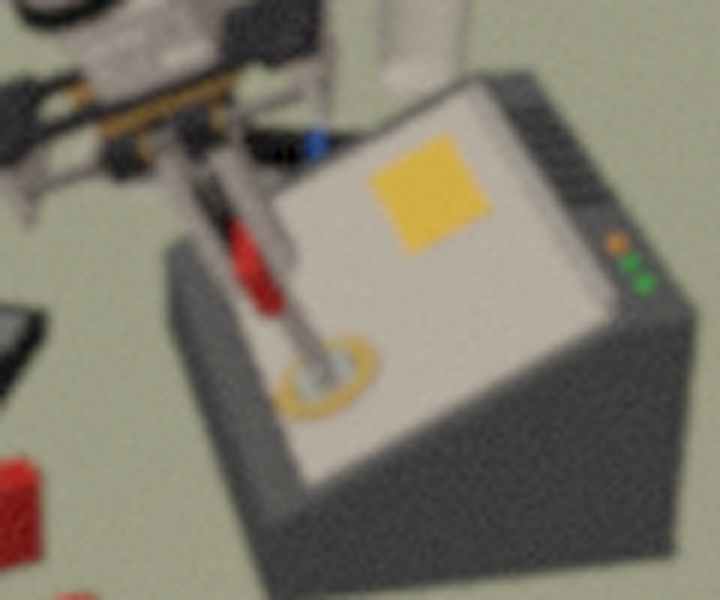

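```bash
python3 -m creep '[0,0,-0.001,0,0,-2,0, 0,0,-0.001,0,0,-3,0, 0,0,-0.001,0,0,-3,0.1, 0,0,-0.001,0,0,-3,0.5, 0,0,-0.001,0,0,-3,0.5, 0,0,-0.001,0,0,-3,0.5, 0,0,-0.001,0,0,-3,0.5]' 20 >/dev/null; python3 f.py
```

```text
t 12.3 lock-rel lx,ly,lz [-1.05, -1.04, 61.8] Ftool [0.8 0.2 0.5] Ttool [0.04 0.26 0.03] rot err deg [ -0.9   1.  104. ] w 38.1
```

```bash
python3 -m creep '[0,0,-0.012,0,0,0,0.43, 0,0,-0.03,0,0,0,0.43, 0,0,-0.055,0,0,0,0.43, 0,0,-0.055,0,0,0,0.43]' 20 >/dev/null; python3 f.py
python3 - <<'E'
from look import *
H=L+119*ly-6.4*lx+32*lz
tR=R.from_matrix(np.c_[-lx,np.cross(-lz,-lx),-lz]); print(H)
print("hover",delta(H+lz*78,tR),"down",delta(H-19*lz,tR))
E
```

```text
t 12.63 lock-rel lx,ly,lz [0.06, -0.83, 121.24] Ftool [ 0.4 -1.  -1. ] Ttool [0.08 0.28 0.  ] rot err deg [ -1.3   1.4 104. ] w 40.4
[600.3787614  -49.00359583 108.84970497]
hover (array([0.035 , 0.1147, 0.0118]), array([ -0.04,  -1.65, -14.05])) down (array([0.0323, 0.1151, 0.1087]), array([ -0.04,  -1.65, -14.05]))
```

```bash
python3 -m creep '[0.012,0.038,0,0,-0.5,-5,0.43, 0.024,0.076,0,0,-1,-10,0.43, 0.035,0.115,0.01,0,-1.6,-14,0.43, 0.035,0.115,0.01,0,-1.6,-14,0.43, 0.035,0.115,0.01,0,-1.6,-14,0.43]' 20 >/dev/null; python3 f.py; python3 look.py 8
python3 - <<'E'
from look import *
H=L+119*ly-6.4*lx+32*lz
tR=R.from_matrix(np.c_[-lx,np.cross(-lz,-lx),-lz])
print("down",delta(H-19*lz,tR))
E
```

```text
t 13.05 lock-rel lx,ly,lz [-6.2, 121.39, 108.92] Ftool [ 0.3 -0.2  0. ] Ttool [-0.02  0.28  0.02] rot err deg [ 0.3  0.  90.3] w 40.2
t 13.05 p [635.7 -41.9 176.9] rpy [-3.14   0.491  0.26 ] F [ 0.2  0.2 -0.1] T [ 0.05 -0.28 -0.01] w 40.2 j [-0.07  0.68  0.72 -0.19  2.2  -0.41]
(array([-0.0068, -0.1214, -0.0056]), array([-2.900e-01, -4.000e-02, -9.026e+01]))
down (array([0.0003, 0.0005, 0.0981]), array([-0.08,  0.01, -0.05]))
```

View pics/s8.png

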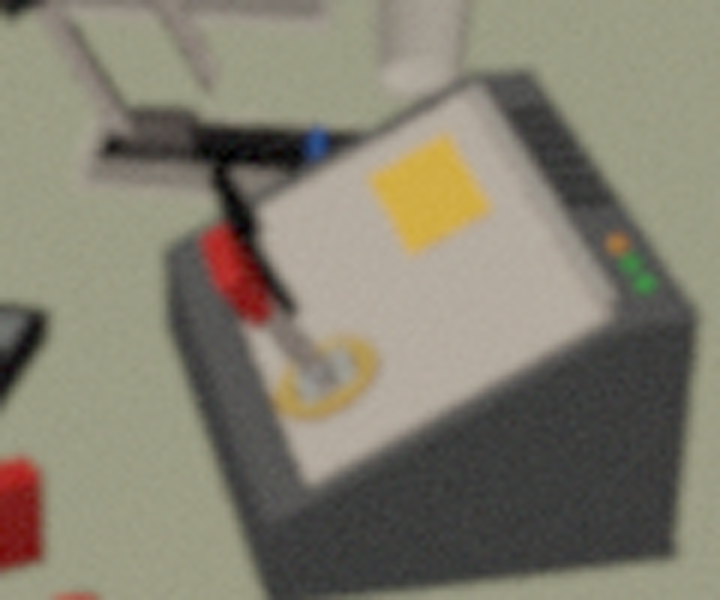

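View pics/t8.png

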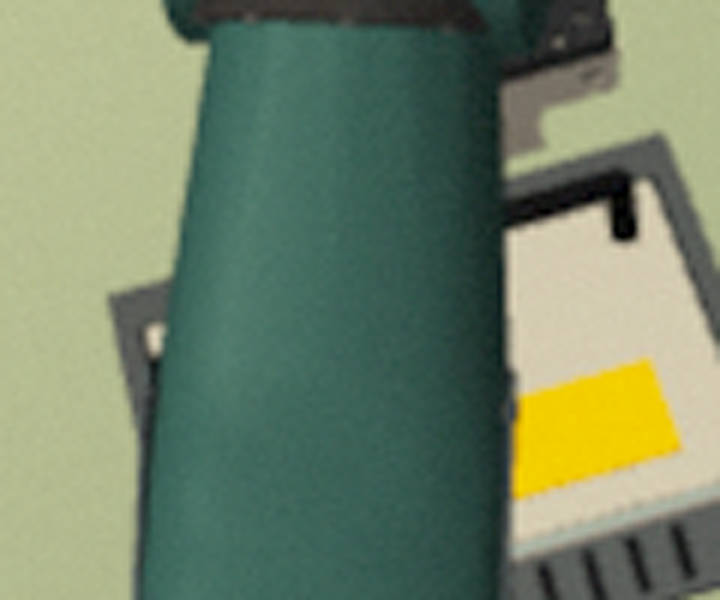

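Run:
```python
from look import *
H=L+119*ly-6.4*lx+32*lz; p,Q=pose()
f=lambda n,P,o:((proj(n,P)-o+.5)*6).round(0).tolist()
print("side tcp",f("side",p,[200,140]),"bar ends",f("side",[H-45*ly,H,H+45*ly],[200,140]))
print("top bar",f("top",[H-45*ly,H,H+45*ly],[200,150]))
print("tips side",f("side",[p+Q.apply([20,0,0]),p+Q.apply([-20,0,0]),p+Q.apply([20,8,0]),p+Q.apply([-20,8,0])],[200,140]))
```

```text
side tcp [[168.0, 110.0]] bar ends [[255.0, 263.0], [237.0, 222.0], [221.0, 183.0]]
top bar [[431.0, 241.0], [526.0, 213.0], [621.0, 186.0]]
tips side [[135.0, 129.0], [202.0, 91.0], [132.0, 122.0], [199.0, 84.0]]
```

```bash
python3 -m creep '[0,0,0.025,0,0,0,0.43, 0,0,0.05,0,0,0,0.43, 0,0,0.065,0,0,0,0.43, 0,0,0.075,0,0,0,0.43, 0,0,0.08,0,0,0,0.43, 0,0,0.08,0,0,0,0.43]' 20 >/dev/null; python3 f.py;  python3 -m creep '[0,0,0.006,0,0,0,0.43, 0,0,0.012,0,0,0,0.43, 0,0,0.017,0,0,0,0.43, 0,0,0.017,0,0,0,0.43]' 20 >/dev/null; python3 f.py; python3 look.py 9
```

```text
t 13.65 lock-rel lx,ly,lz [-5.85, 116.78, 30.48] Ftool [-0.7  0.2  0.2] Ttool [-0.06  0.31  0.04] rot err deg [ 0.1 -0.  89.9] w 40.7
t 13.98 lock-rel lx,ly,lz [-5.7, 116.45, 12.4] Ftool [-0.2 -0.4  0.2] Ttool [-0.08  0.27  0.03] rot err deg [ 0.2 -0.1 89.9] w 40.5
t 13.98 p [590.2 -49.1  91.9] rpy [-3.139  0.492  0.267] F [-0.4  0.3 -0.1] T [-0.01 -0.28  0.01] w 40.5 j [-0.08  0.6   1.02 -0.18  1.99 -0.38]
(array([-0.0058, -0.1166, -0.1024]), array([-2.100e-01,  7.000e-02, -8.991e+01]))
```

View pics/s9.png

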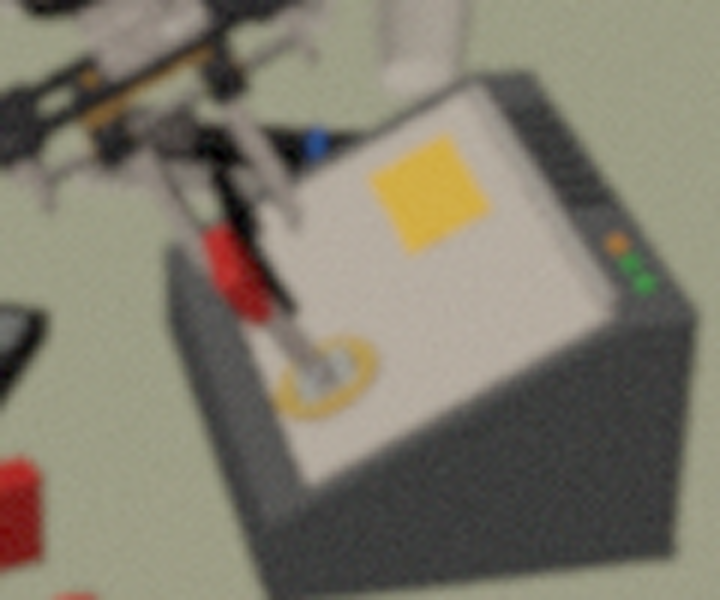

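```bash
python3 -m creep '[0,0,0,0,0,0,0, 0,0,0,0,0,0,0, 0,0,0,0,0,0,0, 0,0,0,0,0,0,0, 0,0,0,0,0,0,0, 0,0,0,0,0,0,0]' 15 >/dev/null; python3 f.py
python3 - <<'E'
from look import *
# arc in current tool frame; hinge rel. to bar: +145 lx, -40 lz
p,Q=pose()
for dz in (0,):
  for deg in range(5,90,7):
    a=np.radians(deg)
    v=-145*lx+40*lz
    # opening rotates lower edge up: rotation about -ly or +ly
    for s in(1,):
        w=R.from_rotvec(s*a*ly).apply(v)
        if w[2]<v[2]: w=R.from_rotvec(-a*ly).apply(v)
    print(deg,(Q.inv().apply(w-v)/1000).round(4), "world z",round(p[2]+(w-v)[2]))
E
```

```text
t 14.58 lock-rel lx,ly,lz [-7.27, 116.9, 13.52] Ftool [ 6.3  1.2 -0.4] Ttool [-0.11  1.29  0.  ] rot err deg [-0.   0.1 89.9] w 13.2
5 [-0.004  -0.     -0.0125] world z 105
12 [-0.0114 -0.     -0.0293] world z 123
19 [-0.0208 -0.0001 -0.0451] world z 142
26 [-0.0321 -0.0001 -0.0596] world z 160
33 [-0.045  -0.0001 -0.0726] world z 177
40 [-0.0595 -0.0002 -0.084 ] world z 194
47 [-0.0752 -0.0002 -0.0935] world z 210
54 [-0.092  -0.0002 -0.101 ] world z 224
61 [-0.1095 -0.0002 -0.1064] world z 237
68 [-0.1276 -0.0003 -0.1097] world z 249
75 [-0.1459 -0.0003 -0.1107] world z 258
82 [-0.1642 -0.0003 -0.1094] world z 266
89 [-0.1823 -0.0004 -0.106 ] world z 271
```

```bash
python3 -m creep '[-0.002,0,-0.006,0,0,0,0, -0.004,0,-0.0125,0,0,0,0, -0.0075,0,-0.021,0,0,0,0, -0.0114,0,-0.0293,0,0,0,0, -0.016,0,-0.0373,0,0,0,0, -0.0208,0,-0.0451,0,0,0,0, -0.0208,0,-0.0451,0,0,0,0]' 20 >/dev/null; python3 f.py; python3 look.py 10
```

```text
t 15.17 lock-rel lx,ly,lz [14.42, 116.92, 61.95] Ftool [ 5.7 -0.4 -1.5] Ttool [0.06 1.23 0.06] rot err deg [-0.3  0.2 89.9] w 13.2
t 15.17 p [595.7 -48.1 145.1] rpy [-3.141  0.483  0.267] F [ 5.4  1.8 -1.3] T [ 0.35 -1.18 -0.08] w 13.2 j [-0.08  0.58  0.93 -0.18  2.08 -0.4 ]
(array([ 0.0148, -0.1169, -0.053 ]), array([  0.26,  -0.24, -89.93]))
```

View pics/s10.png

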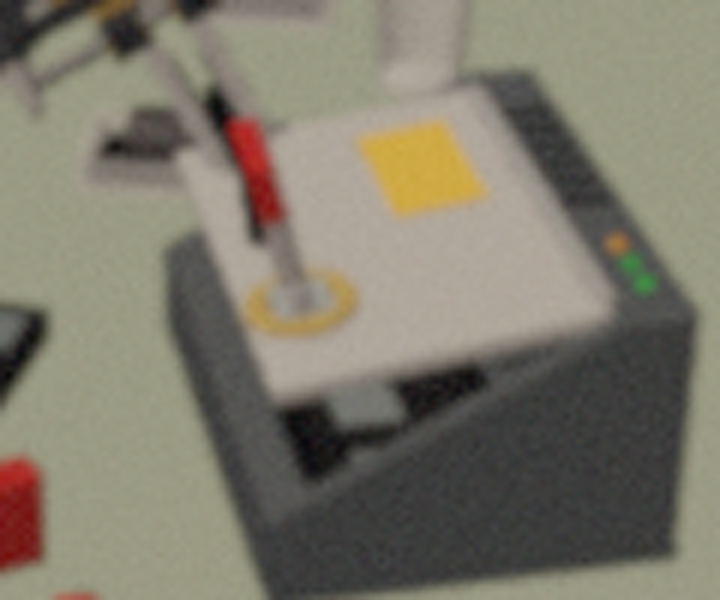

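```bash
python3 -m creep '[-0.0045,0,-0.006,0,0,0,0, -0.009,0,-0.0115,0,0,0,0, -0.0155,0,-0.018,0,0,0,0, -0.022,0,-0.0243,0,0,0,0, -0.029,0,-0.0302,0,0,0,0, -0.0365,0,-0.0357,0,0,0,0, -0.0443,0,-0.0407,0,0,0,0, -0.0522,0,-0.0452,0,0,0,0, -0.0605,0,-0.0492,0,0,0,0, -0.069,0,-0.0527,0,0,0,0]' 20 >/dev/null; python3 f.py
cat > ang.py <<'E'
from look import *
p,Q=pose(); p=p+Q.apply([0,0,-19])
H0=L-7.27*lx+116.9*ly+(13.52+19)*lz
hg=H0+145*lx-40*lz; v0=H0-hg; v=p-hg
c=lambda v:np.degrees(np.arctan2(v@lz,-(v@lx)))
print("bar angle",c(v)-c(v0),"radius",np.hypot(v@lx,v@lz),"expect",np.hypot(145,40))
for d in (54,58,62,66,70,74,76,78,80,82):
    w=R.from_rotvec(np.radians(d)*ly).apply(v0)
    if w@lz<v0@lz-1: w=R.from_rotvec(-np.radians(d)*ly).apply(v0)
    print(d,(Q.inv().apply(hg+w-p)/1000).round(4))
E
python3 ang.py
```

```text
t 16.1 lock-rel lx,ly,lz [80.67, 117.11, 118.53] Ftool [16.   0.2 -9.6] Ttool [-0.07  3.52  0.06] rot err deg [-1.2  0.8 89.8] w 13.3
bar angle 53.2437190544614 radius 155.67744947642834 expect 150.41608956491322
54 [-0.0039 -0.0002  0.0041]
58 [-0.0137 -0.0002  0.0005]
62 [-0.0238 -0.0002 -0.0023]
66 [-0.0341 -0.0002 -0.0045]
70 [-0.0445 -0.0002 -0.0059]
74 [-0.055  -0.0003 -0.0066]
76 [-0.0602 -0.0003 -0.0067]
78 [-0.0655 -0.0003 -0.0066]
80 [-0.0707 -0.0003 -0.0063]
82 [-0.076  -0.0003 -0.0058]
```

Run:
```python
from look import *
import io,contextlib
with contextlib.redirect_stdout(io.StringIO()): import ang
from ang import v,hg,p,Q
for d in (3,6,9,12,15,18,20,21,22,23,24,25):
    w=R.from_rotvec(np.radians(d)*ly).apply(v*1.013)
    if w@(-lx)>v@(-lx): w=R.from_rotvec(-np.radians(d)*ly).apply(v*1.013)
    print(d,(Q.inv().apply(hg+w-p)/1000).round(4))
```

```text
3 [-0.0069  0.     -0.0048]
6 [-0.0148 -0.     -0.0074]
9 [-0.0227 -0.     -0.0096]
12 [-0.0308 -0.     -0.0113]
15 [-0.039  -0.0001 -0.0126]
18 [-0.0472 -0.0001 -0.0135]
20 [-0.0527 -0.0001 -0.0138]
21 [-0.0554 -0.0001 -0.0139]
22 [-0.0582 -0.0001 -0.014 ]
23 [-0.0609 -0.0001 -0.014 ]
24 [-0.0637 -0.0001 -0.0139]
25 [-0.0664 -0.0001 -0.0139]
```

```bash
python3 -m creep '[-0.007,0,-0.0048,0,0,0,0, -0.0148,0,-0.0074,0,0,0,0, -0.0227,0,-0.0096,0,0,0,0, -0.0308,0,-0.0113,0,0,0,0, -0.035,0,-0.012,0,0,0,0, -0.035,0,-0.012,0,0,0,0]' 20 >/dev/null; python3 f.py; python3 ang.py | head -1; python3 look.py 11
```

```text
t 16.6 lock-rel lx,ly,lz [117.39, 117.05, 130.47] Ftool [3.8 0.  3. ] Ttool [-0.12  1.13  0.03] rot err deg [-1.2  0.8 89.9] w 13.5
bar angle 67.34575478321545 radius 158.20442532693002 expect 150.41608956491322
t 16.6 p [539.  -63.7 253.9] rpy [3.138 0.467 0.268] F [ 2.   0.5 -4.4] T [ 0.18 -1.12  0.03] w 13.5 j [-0.11  0.41  0.96 -0.21  2.2  -0.47]
(array([ 0.1173, -0.1169,  0.0175]), array([  1.21,  -0.79, -89.86]))
```

View pics/s11.png

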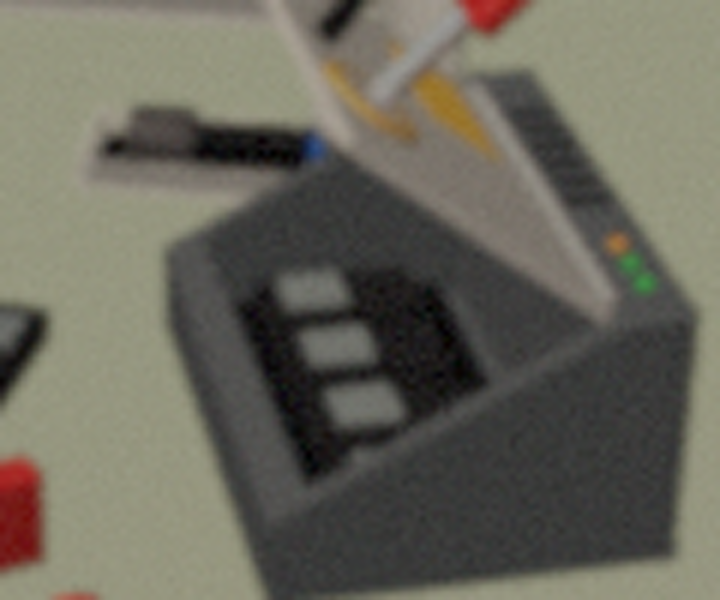

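View pics/t11.png

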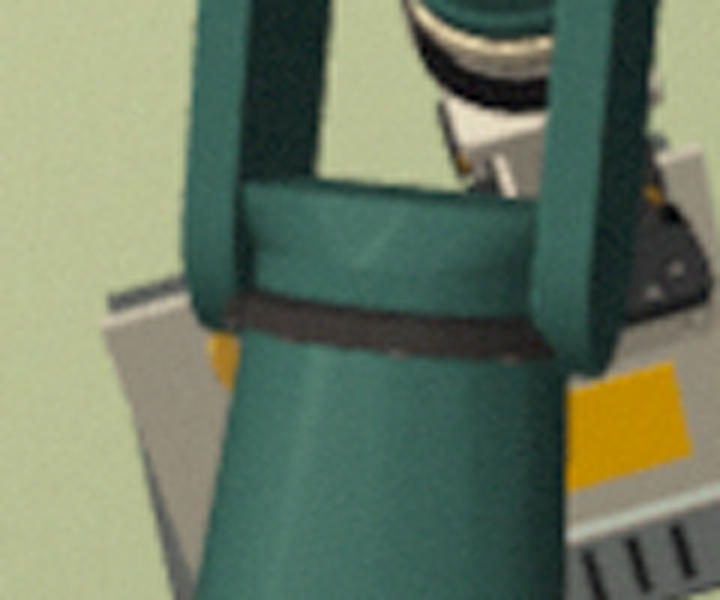

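```bash
python3 - <<'E'
from look import *
P=np.array([[-7.27,13.52],[14.42,61.95],[80.67,118.53],[117.39,130.47]])
for fixed in(True,False):
    f=lambda q:np.hypot(*(P-q[:2]).T)-(150.416 if fixed else q[2])
    s=least_squares(f,[138,-26,150.4][:2 if fixed else 3]); print(s.x,s.fun)
    c=s.x[:2]; a=np.degrees(np.arctan2(P[:,1]-c[1],-(P[:,0]-c[0]))); print(a-a[0], a-15.4)
# image: lower/near panel corner predictions for opening angles
from con import bst,pts
d=pts(bst.x); hm=d["PU-"]; v=d["PL-"]-d["PU-"]
for deg in(55,60,65,70,75,80):
    w=R.from_rotvec(np.radians(deg)*ly).apply(v)
    if w[2]<v[2]: w=R.from_rotvec(-np.radians(deg)*ly).apply(v)
    e=proj("side",[hm,hm+.6*w,hm+w])
    print(deg,((e-[200,140]+.5)*6).round().tolist())
E
python3 - <<'E'
from h import *
im=cv2.imread("pics/side11.png"); crop("side",220,90,320,200,6,"s11b",im)
E
```

```text
[140.36025412 -18.93954455] [ 0.74058756 -0.73612151 -0.54671657  0.74895817]
[ 0.         20.31168389 54.12882783 68.85942428] [-2.99965642 17.31202747 51.12917141 65.85976786]
[148.00470432 -27.13966096 160.52800039] [-0.0180573   0.03924695 -0.0486792   0.02748955]
[ 0.         19.02612701 50.51781984 64.33373996] [-0.72620483 18.29992217 49.79161501 63.60753513]
55 [[613.0, 312.0], [434.0, 246.0], [309.0, 198.0]]
60 [[613.0, 312.0], [444.0, 230.0], [325.0, 172.0]]
65 [[613.0, 312.0], [456.0, 215.0], [344.0, 146.0]]
70 [[613.0, 312.0], [468.0, 201.0], [365.0, 122.0]]
75 [[613.0, 312.0], [482.0, 188.0], [388.0, 99.0]]
80 [[613.0, 312.0], [497.0, 175.0], [413.0, 77.0]]
```

View pics/s11b.png

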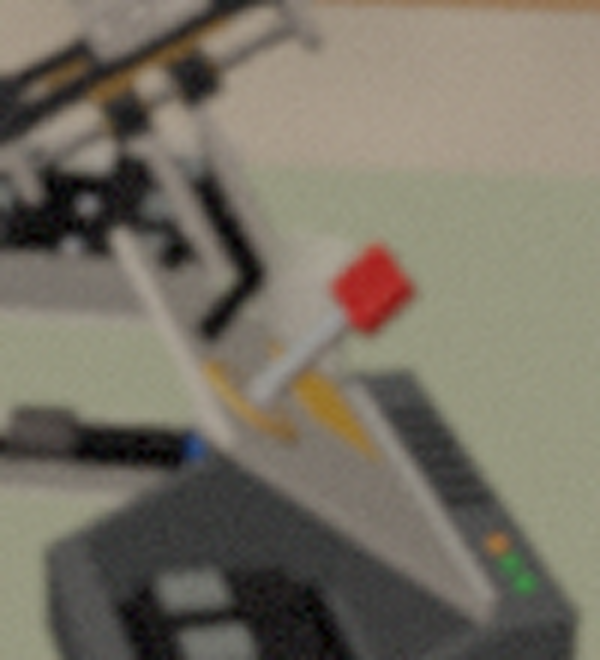

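```bash
python3 -m creep '[-0.006,0,-0.001,0,0,0,0, -0.013,0,-0.0017,0,0,0,0, -0.02,0,-0.0022,0,0,0,0, -0.027,0,-0.0025,0,0,0,0, -0.034,0,-0.0025,0,0,0,0, -0.0395,0,-0.002,0,0,0,0, -0.0395,0,-0.002,0,0,0,0]' 20 >/dev/null; python3 f.py; python3 look.py 12;  python3 - <<'E'
from h import *
im=cv2.imread("pics/side12.png"); crop("side",220,90,320,200,6,"s12b",im)
E
```

```text
t 17.28 lock-rel lx,ly,lz [157.23, 117.16, 132.39] Ftool [4.9 1.2 2.2] Ttool [-0.15  1.44  0.03] rot err deg [-1.3  0.8 89.9] w 13.4
t 17.28 p [506.  -72.8 274.3] rpy [3.137 0.466 0.268] F [ 3.6 -0.3 -4.1] T [ 0.24 -1.42  0.05] w 13.4 j [-0.13  0.33  1.02 -0.22  2.21 -0.5 ]
(array([ 0.157 , -0.117 ,  0.0204]), array([  1.27,  -0.8 , -89.89]))
```

View pics/s12b.png

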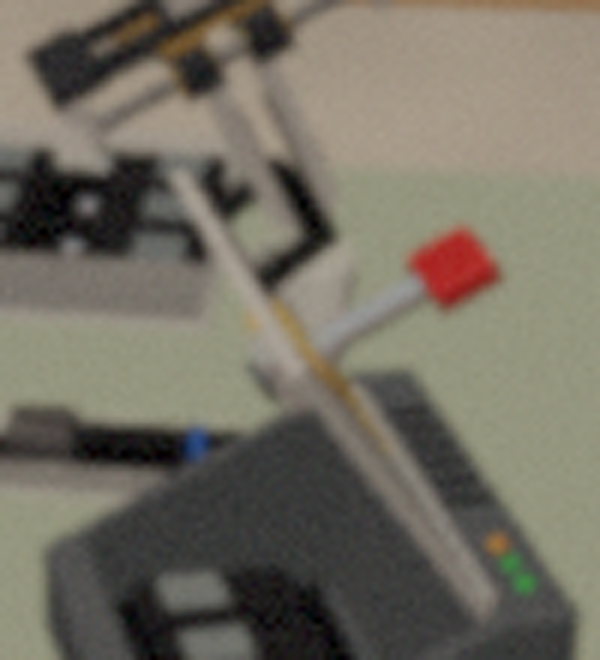

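```bash
python3 -m creep '[0,0,0,0,0,0,0.1, 0,0,0,0,0,0,0.28, 0,0,0,0,0,0,0.28, 0,0,0,0,0,0,0.28, 0,0,0,0,0,0,0.28]' 20 >/dev/null; python3 f.py
```

```text
t 17.8 lock-rel lx,ly,lz [158.05, 117.09, 132.81] Ftool [-0.8 -0.3  0.5] Ttool [-0.02  0.32  0.04] rot err deg [-1.2  0.7 89.9] w 26.0
```

```bash
python3 -m creep '[0,0,-0.008,0,0,0,0.28, 0,0,-0.018,0,0,0,0.28, 0,0,-0.03,0,0,0,0.28, 0,0,-0.05,0,0,0,0.28, 0,0,-0.075,0,0,0,0.28, 0,0,-0.1,0,0,0,0.28, 0,0,-0.1,0,0,0,0.28]' 20 >/dev/null; python3 f.py; python3 look.py 13;  python3 - <<'E'
from h import *
crop("side",220,90,320,200,6,"s13b",cv2.imread("pics/side13.png"));crop("top",200,150,330,270,6,"t13b",cv2.imread("pics/top13.png"))
E
```

```text
t 18.38 lock-rel lx,ly,lz [160.89, 116.54, 236.73] Ftool [-0.3 -0.6 -0.7] Ttool [-0.02  0.35  0.02] rot err deg [-1.6  0.9 90. ] w 26.5
t 18.38 p [549.9 -60.2 368.2] rpy [3.134 0.462 0.265] F [-0.1  0.6  0.7] T [ 0.07 -0.34 -0.01] w 26.5 j [-0.1   0.47  0.64 -0.26  2.44 -0.54]
(array([ 0.1575, -0.1175,  0.1252]), array([  1.55,  -0.89, -90.02]))
```

View pics/s13b.png

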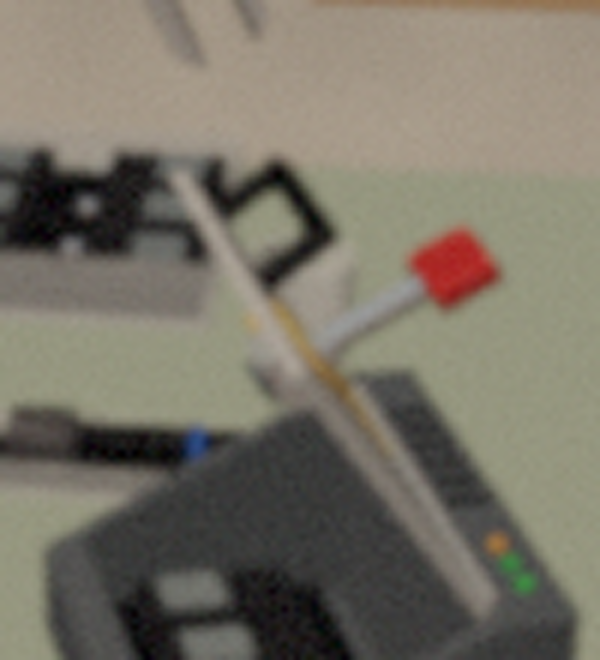

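View pics/t13b.png

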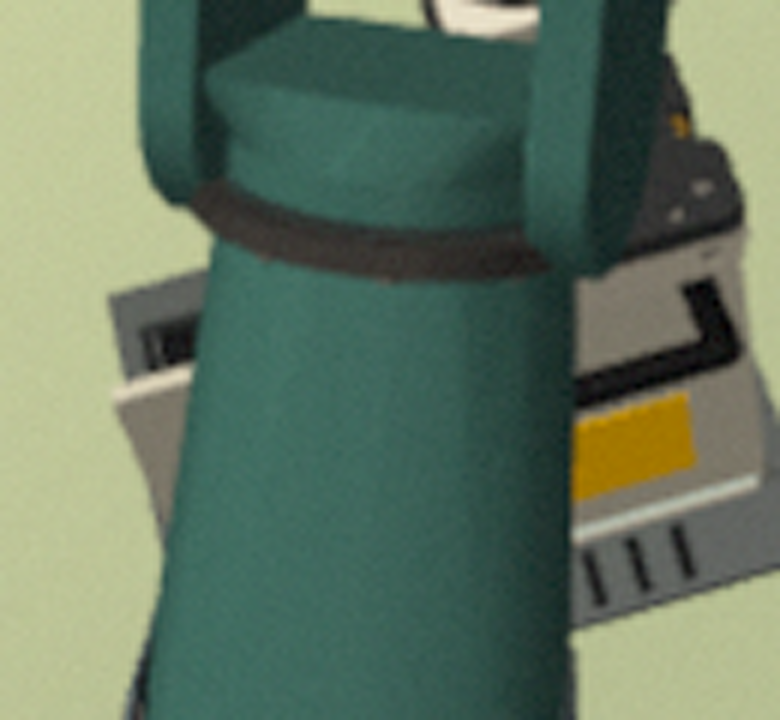

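Run:
```python
from look import *
from con import bst,pts
d=pts(bst.x); hm=d["PU-"]
for deg in(77,79,81):
    for h in(75,80,86,95):
        B=L-1*lz+h*lz
        a=R.from_rotvec(np.radians(deg)*ly); b=R.from_rotvec(-np.radians(deg)*ly)
        v=B-hm; w=a.apply(v); w2=b.apply(v); w=w if w[2]>w2[2] else w2
        u=proj("side",hm+w)[0]; print(deg,h,((u-[220,90]+.5)*6).round())
s0,s1=cv2.imread("pics/side0.png"),cv2.imread("pics/side13.png")
cv2.imwrite("pics/full13.png",s1)
t0,t1=cv2.imread("pics/top0.png"),cv2.imread("pics/top13.png")
D=(cv2.absdiff(t0,t1).max(2)>45).astype(np.uint8); n,l,stt,c=cv2.connectedComponentsWithStats(D); print([x.tolist() for x in stt[1:] if x[4]>8])
D=(cv2.absdiff(s0,s1).max(2)>45).astype(np.uint8); n,l,stt,c=cv2.connectedComponentsWithStats(D); print([x.tolist() for x in stt[1:] if x[4]>8])
```

```text
77 75 [411. 260.]
77 80 [419. 253.]
77 86 [428. 245.]
77 95 [443. 232.]
79 75 [422. 258.]
79 80 [430. 251.]
79 86 [440. 243.]
79 95 [455. 231.]
81 75 [433. 255.]
81 80 [442. 249.]
81 86 [452. 241.]
81 95 [468. 229.]
[[219, 24, 107, 234, 17761], [159, 180, 14, 21, 196], [273, 185, 9, 3, 9], [322, 211, 4, 11, 16], [143, 244, 153, 140, 8323], [275, 249, 4, 8, 13], [286, 248, 5, 4, 11], [256, 256, 4, 5, 15], [460, 328, 52, 56, 1782], [235, 348, 4, 19, 28], [235, 370, 4, 14, 21], [230, 379, 4, 4, 9], [241, 378, 4, 5, 9]]
[[182, 0, 198, 68, 4217], [342, 0, 133, 56, 4036], [215, 15, 6, 4, 10], [219, 17, 7, 6, 13], [252, 16, 7, 8, 14], [210, 18, 42, 26, 386], [367, 29, 14, 11, 52], [209, 33, 61, 47, 1106], [413, 59, 52, 104, 2331], [336, 62, 37, 16, 232], [252, 75, 6, 10, 12], [364, 74, 50, 132, 3791], [351, 77, 4, 6, 16], [409, 81, 7, 7, 36], [342, 83, 5, 16, 53], [405, 115, 7, 5, 30], [257, 116, 19, 23, 161], [248, 119, 8, 12, 47], [288, 128, 15, 14, 130], [403, 146, 6, 5, 24], [271, 148, 5, 6, 18], [263, 152, 4, 4, 14], [234, 155, 66, 66, 2361], [460, 163, 8, 17, 60], [235, 167, 6, 11, 38], [422, 191, 51, 42, 831], [225, 234, 20, 15, 248], [230, 257, 9, 8, 47]]
```

View pics/full13.png

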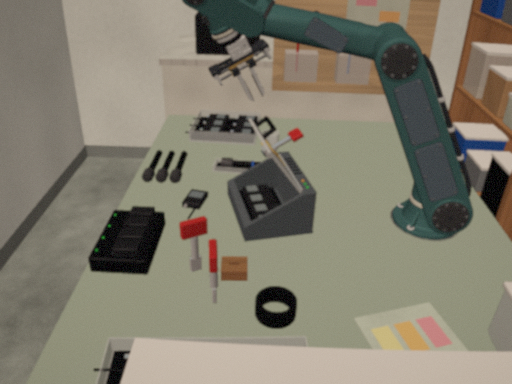

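Run:
```python
from look import *
from con import bst,pts
d=pts(bst.x); hm=d["PU-"]
im=cv2.imread("pics/side13.png"); b=(255,115,310,165); s=12
c=cv2.resize(im[b[1]:b[3],b[0]:b[2]],None,fx=s,fy=s,interpolation=cv2.INTER_CUBIC)
g=np.linspace(0,2*np.pi,60)
for deg,col in((79,(255,0,255)),(81,(255,255,0))):
    a=R.from_rotvec(np.radians(deg)*ly); b2=R.from_rotvec(-np.radians(deg)*ly); 
    a=a if a.apply(-lx)[2]>0 else b2
    T=lambda P:hm+a.apply(np.atleast_2d(P)-hm)
    f=lambda P:np.round((proj("side",T(P))-b[:2]+.5)*s).astype(np.int32)
    M=L-1.5*lz
    cv2.polylines(c,[f(M+29*np.outer(np.cos(g),lx)+29*np.outer(np.sin(g),ly))],True,col,1)
    cv2.line(c,tuple(f(M)[0]),tuple(f(M+75*lz)[0]),col,1)
    cv2.polylines(c,[f(np.array([d["PL-"],d["PU-"],d["PU+"],d["PL+"]]))],True,col,1)
cv2.imwrite("pics/ring.png",c)
```

```text
(no output)
```

View pics/ring.png

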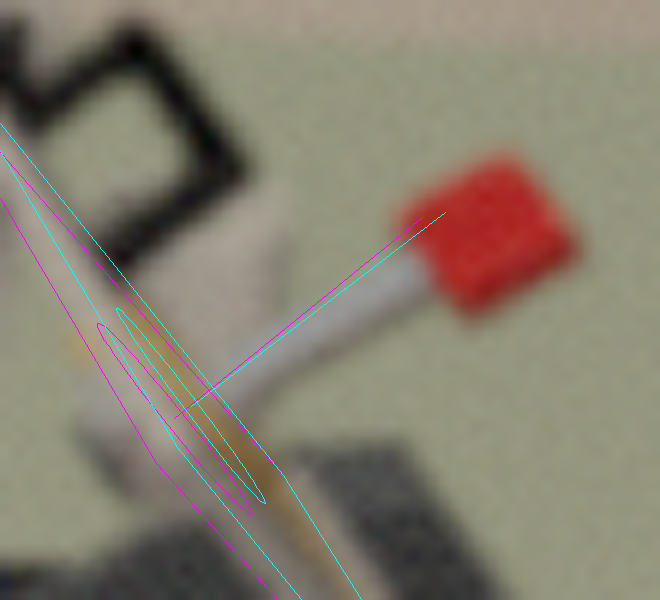

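```bash
python3 -m creep '[0,0.03,-0.02,0,0,0,0.28, 0,0.06,-0.03,0,0,0,0.28, 0,0.1,-0.03,0,0,0,0.28, 0,0.14,-0.03,0,0,0,0.28, 0,0.18,-0.03,0,0,0,0.28, 0,0.22,-0.03,0,0,0,0.28, 0,0.26,-0.03,0,0,0,0.28, 0,0.3,-0.03,0,0,0,0.28, 0,0.3,-0.03,0,0,0,0.28, 0,0.3,-0.03,0,0,0,0.28]' 20; python3 look.py 14;  python3 - <<'E'
from h import *
crop("side",220,90,320,200,6,"s14b",cv2.imread("pics/side14.png"));crop("top",200,150,330,270,6,"t14b",cv2.imread("pics/top14.png"))
E
```

```text
time_s: 19.32
position: [583.2, -321.4, 350.7]
tool_rot: [3.12, 0.456, 0.265]
ft_force: [-0.0, 0.8, 0.2]
grip_width: 26.4
t 19.32 p [ 583.2 -321.4  350.7] rpy [3.12  0.456 0.265] F [-0.   0.8  0.2] T [-0.01 -0.3  -0.01] w 26.4 j [-0.43  0.73  0.28 -0.47  2.42 -1.01]
(array([ 0.1818, -0.3794,  0.0871]), array([  2.42,  -0.51, -90.03]))
```

View pics/t14b.png

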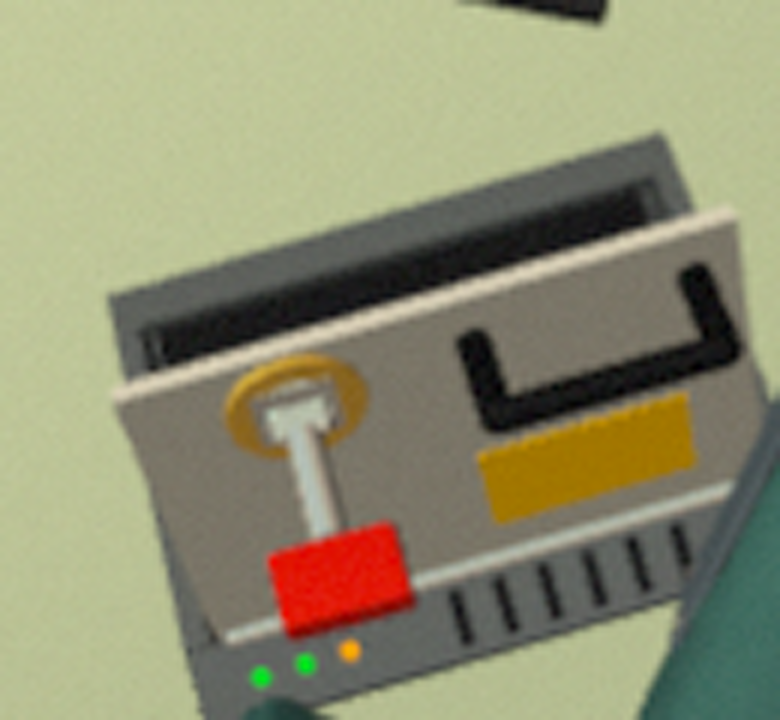

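View pics/s14b.png

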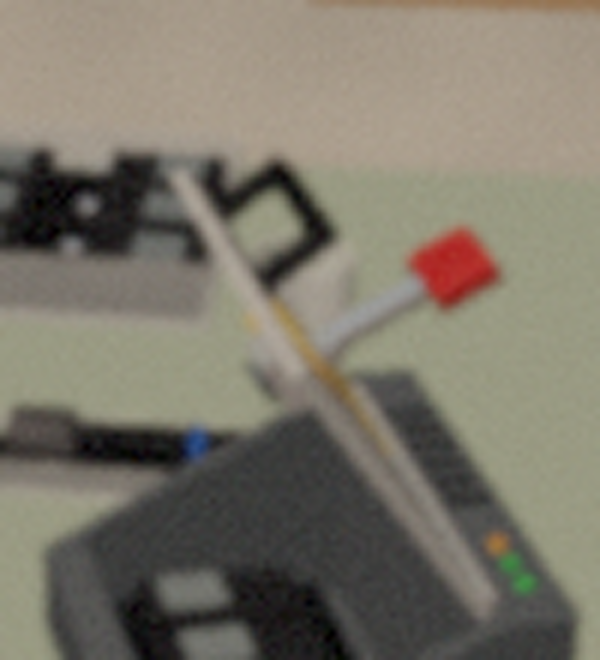

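Run:
```python
from look import *
def cen(n,m):
    M=cv2.moments(m,True); return np.array([M["m10"],M["m01"]])/M["m00"]
b={}
for n,bx in(("top",(240,230,272,260)),("side",(285,124,306,144))):
    im=cv2.imread(f"pics/{n}14.png").astype(int); m=((im[...,2]>2*im[...,1]+5)&(im[...,2]>35)).astype(np.uint8); w=m*0; w[bx[1]:bx[3],bx[0]:bx[2]]=m[bx[1]:bx[3],bx[0]:bx[2]]; b[n]=cen(n,w); print(n,w.sum(),b[n])
bow,f=tri(b["side"],b["top"]); print("bow",bow,f)
im=cv2.imread("pics/top14.png").astype(int); m=((im[...,2]>1.35*im[...,0])&(im[...,1]>1.1*im[...,0])&(im[...,2]>90)).astype(np.uint8); w=m*0; w[206:229,235:264]=m[206:229,235:264]
c=cv2.convexHull(cv2.findNonZero(w)); print(w.sum(),cv2.fitEllipse(c)); M=cv2.moments(c); rt=np.array([M["m10"],M["m01"]])/M["m00"]
rg,f=tri(np.array([271.2,147.2]),rt); print("ring",rg,f)
v=bow-rg; print("dist",np.linalg.norm(v))
for deg in(78,80):
    a=R.from_rotvec(np.radians(deg)*ly); a=a if a.apply(-lx)[2]>0 else a.inv()
    print(deg,"bow rel ring in panel axes x,y,z",[round(float(a.apply(e)@v),1) for e in(lx,ly,lz)])
# panel angle from 3D corners (near lower, near hinge) tri
S=lambda q:np.array([220,90])+(np.array(q)+.5)/6-.5
T=lambda q:np.array([200,150])+(np.array(q)+.5)/6-.5
lo,f1=tri(S((176,170)),T((738,215))); print("far-lower",lo,f1)
# far lower corner vs hinge line: hinge from con
from con import bst,pts
d=pts(bst.x); e=lo-d["PU+"]; e0=d["PL+"]-d["PU+"]; print(np.linalg.norm(e),np.degrees(np.arccos(e@e0/np.linalg.norm(e)/np.linalg.norm(e0))))
```

```text
top 331 [256.29909366 246.29305136]
side 98 [295.14285714 134.15306122]
bow [438.14232224  30.20178856 295.91065746] [-0.24526368 -0.01312006 -0.00908772  0.19246322]
232 ((248.8187713623047, 217.19419860839844), (17.616191864013672, 25.35212516784668), 75.68368530273438)
ring [505.05059109  48.03038715 260.98921668] [-0.46573066 -0.04943417 -0.00857142  0.38462919]
dist 77.55051511034385
78 bow rel ring in panel axes x,y,z [17.8, -0.4, 75.5]
80 bow rel ring in panel axes x,y,z [15.1, -0.4, 76.1]
far-lower [ 574.6987758  -123.93299511  279.41494678] [ 0.15870686  0.0261886  -0.0006749  -0.11750286]
169.31356421353286 81.08442012549722
```

```bash
python3 f.py; python3 -c "
from bench import r
print(r.sign_off())"
```

```text
t 19.42 lock-rel lx,ly,lz [184.74, 376.09, 205.71] Ftool [-0.4  0.4 -0.3] Ttool [-0.02  0.23  0.07] rot err deg [-2.5  0.5 90. ] w 26.3
the job is handed in; nothing more can be done
None
```

I handed the job in at 19.4 s, with the cabinet unlocked and the panel standing open. `sign_off()` gave no verdict.

**What I did:**
- I took the smallest red key from the wooden stand and pushed it into the lock. It went in on the first try, at the position I measured from the pictures, so no search was needed. It stopped at the slot's bottom with about 7 N.
- I turned it clockwise to the stop. The tool turned 107° and the torque rose to 0.94 N m, against about 0.1 N m on the way. The barrel plate turned with the key in the pictures.
- I let go of the key, swung the panel open by its handle, released it and moved the arm clear.

**Last checks:**
- **Panel:** it stands about 79 to 81° open (about 1.4 rad). Its position did not change between the pictures before and after release.
- **Key:** it is still in the lock, its handle about 76 mm above the slot's mouth, so the blade is roughly 19 mm deep. It droops about 9 to 13° in the loose slot, more than the roughly 6.5° expected at full depth. It has probably eased out a few millimetres.
- **Robot:** contact forces were near zero and the arm was clear of everything.
- **Other things on the bench:** the pictures show no movement of any of them. The arm hid part of the top view when I compared it with the start.

**Disagreements:**
- The pictures placed the key about 5 mm higher and 2 mm to the side of where the arm reading put it. Contact settled the depth.
- The handle's swing came out with a larger radius than planned, about 158 mm against 150 mm. I followed the measured arc; before that the wrist force had reached about 19 N.

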